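# Clamp the circuit board with the sliding jaw

## Robot

A 7-joint arm with a two-finger parallel gripper is mounted at the origin on the work surface. World frame = base frame: x ahead of the robot, y to its left, z up, the work surface at z = 0. Lengths are in m, angles in rad, forces in N, time in s.
With the tool pointing down it reaches from about 0.425 to 0.95 m from the base axis. Payload 4.7 kg.
Tool frame: the origin (TCP) lies at the very end of the fingers, on their centre line; the grasp point (between the pads) lies 19 mm behind it; z points along the fingers, y is the line along which they close (so a half turn about z gives the same grasp; the last joint's range is limited). The gripper opens to 85 mm and grips with 20 to 120 N. Pads are 22 mm wide; open, the fingers measure 114 mm over their backs; the gripper's body (76 mm by 85 mm) begins 54 mm behind the grasp point. The pads swing forward as they close: fully open they stand 13 mm farther back than shut.
Start: joints at [-1.261, 0.469, -0.049, 1.532, 0.024, 1.141, -0.082], TCP at [0.224, 0.637, 0.211] pointing down, gripper open.
Joint ranges: [-2.59, 2.59], [-0.33, 1.99], [-1.39, 1.29], [0.1, 2.45], [-1.04, 4.18], [0.21, 1.99], [-2.66, 2.66]. Speed limits (rad/s): [2.57, 2.57, 3.14, 3.14, 3.14, 3.14, 3.14].

## Interface

Orientations are given as a rotation vector (axis times angle).
In Python, from cell import sense, get_image, close_job gives the robot as it stands.
- The arm moves only by the tool jog_arm, never from a script. Its argument "motion" is a list of rows, each an object of numbers: "claw": the closure, from 0 (fully open) to 1 (shut); "dx", "dy", "dz": the shift along the tool's x, y, z scaled (see below); "roll": the turn about the tool's z scaled (see below). A call has 1 to 8 rows; each row is the pose to reach, as a shift and turn from the pose commanded when the call began, along the tool's axes at that moment, turning the shorter way round; what a row does not reach only later rows make up. The controller multiplies each number of a shift by 20 cm and each number of a turn by 2 pi rad. A row lasts 1/12 s, in which the tool goes at most 41.7 mm and 7.16 degrees, less where a joint would pass 70% of its speed; a pose out of reach is approached as far as the arm can. A call with a number of a shift or a turn outside -1 to 1 is refused whole. A call with a gripper value outside its range is refused whole. The fingers move at their own pace and stop on an object; "force" is the grip in N (left out, the last holds). Time passes only in rows, so rows that repeat a pose let the fingers close. It gives the time, the measured TCP pose, the force, the opening and the grip force at its end, in the units of the state.
- sense(): the state, without advancing time (a new reading comes with each control period).
- get_image(name): name is "scene" or "top"; returns a dict with "color" (384x512x3 uint8, blue, green, red), "range_z" (384x512 float32, m along the optical axis (not along the pixel's ray), 0 where there is no reading), "intrinsics" (3x3 intrinsics, pixels), "world_to_cam" (4x4, takes a point from world to camera coordinates). Camera axes: x right, y down, z forward; pixel columns grow to the right and rows downward; lengths in m; the calibration is good to about 2 mm. A picture is of the moment at which its call begins.
- close_job(): hands the job in; it is judged then, once.
The state is a dict: "t": time; "joint_positions": joint angles; "qd": joint speeds; "joint_efforts": joint torques, N m; "ee_pos": TCP position; "eef_rot": TCP orientation; "force": force on the tool from outside, world axes, zero at the start; "wrist_torque": the same for the moment, N m; "finger_gap": finger opening in m; "gripper_force": force on a finger pad.
Only numpy, scipy, OpenCV 4.12 (cv2) and the standard library are available. Lean on these libraries where they do the work, as an engineer would, in place of code of your own. Each camera call takes 0.05 s, during which the arm holds its last target. There are 200 camera calls.

## Task

The circuit board lies loose on the bed of the board clamp, and the clamp's carriage is locked too far away. Loosen the carriage's knob, slide the carriage gently so that its sprung pad pushes the board flush against the fixed jaw and is itself pressed in about halfway, then turn the knob tight again and let go, so that the board stays gripped. Do not shift the green terminal blocks that stand round the clamp, and do not ram the pad hard against the end of its springs.

Things in the scene. Friction and masses are not known exactly. Their poses are not given: they have to be found in the camera images.
- fixture: Board clamp, fixed to the table. Origin: centre of the underside of its aluminium base plate, 200 (x) x 340 (y) x 12 mm; x points away from the robot at yaw 0, y along the rail, z up. The square steel rail runs along y at x = -65 mm, top 32 mm high. The grey bed has its top at z = 20 mm, x -30 to 90 mm.
- jaw_face (a point): Centre of the fixed jaw's face, at fixture (30, -132, 33) mm: an aluminium bar 110 mm long along x, its face looking to the fixture's +y, top 46 mm high.
- carriage_mid (a point): Point in the carriage's middle, 46 mm above the table, over the rail. The carriage is a grey block 50 mm wide (along y), 95 mm high; its arm, 20 mm thick, z 26 to 46 mm, reaches over the bed to fixture x = 85 mm and carries the sprung pad.
- carriage (a joint): Carriage position in m: 0 at the +y end of its travel, growing towards the fixed jaw (fixture -y), up to 0.135. Carriage centre: fixture y = 0.125 - value; face of the unpressed pad: y = 0.091 - value. With the board flush on the jaw the pad just touches it at 0.113; 0.119 presses the pad in halfway. Friction with the knob loose: 1 N.
- knob (a joint): Knob angle in rad, growing clockwise (looking down on it): 0 is the loose stop, 1.45 the tight stop. The brake bites from 0.9 and is tight from 1.1 up; below 0.45 is loose. Starts at 1.2 to 1.35. At 0.70 the bar points straight up the slope (in the fixture's x-z plane); smaller values lie counter-clockwise of that. Takes up to 0.17 N m and stays where left.
- knob_grip (a point): On the knob's axis at mid-grip, 12 mm below the top of the black bar (44 long, 14 thick, 28 mm tall, on a 20 mm tall hub). Site z = knob axis, leaning 30 deg to fixture -x: (-0.5, 0, 0.866) in the fixture's frame. The frame turns with the knob; the bar lies 0.70 rad counter-clockwise of point x. At fixture x -98, z 115 mm; moves with the carriage, which may be slid by it.
- pad (a joint): How far the sprung pad is pressed in, in m: 0 free, 0.012 at its stop; the springs push with 0.5 N plus 0.7 N per mm.
- pad_face (a point): Centre of the face of the black rubber pad (100 mm along the fixture's x, 20 mm tall, z 21 to 41 mm) that pushes the board; it looks to the fixture's -y.
- board: Loose dark-green circuit board, 90 (x) x 110 (y) x 4 mm, 90 g, with parts up to 18 mm high, none within 10 mm of its y edges. Origin: centre of its underside. It lies on the bed between fixed jaw and pad, 17 to 37 mm short of the jaw, turned by up to 5 degrees; when home its centre is at fixture y = -77 mm.
- block_a: Loose green terminal block standing on the table between robot and clamp, near the fixed jaw's end; 22 x 30 x 45 mm, origin at the centre of its underside. Leave it alone.
- block_b: Another such block, standing beyond the clamp. Leave it alone.
- block_c: Another such block, standing beyond the clamp near the fixed jaw. Leave it alone.
There are look-alikes about, which are no part of the job. What is shaped like the board but brown or yellow is not meant.

How it is judged:
By the outcome, as a careful person would: the job done as asked, in the order asked, and still so for the second after the job is handed in, with the robot touching nothing.
It also fails if it takes over 35 s, if anything falls off the work surface, if the arm or the gripper's body presses on something with over 40 N, if the wrist force passes 120 N, or if a joint passes its speed limit or range.

## Working session

There is one attempt and no reset: what is moved stays moved. The work goes in short steps, Python scripts to look and compute and a tool call to move; the robot and the scene stay as the last step left them, time stands still between calls to the robot, and variables do not carry over. Pictures are saved under pics/ and viewed, at most 11 in all, crops included, and the job is handed in when it is done.

Besides the shell and the picture viewer there is one more tool, called as name(argument=value, ...) on one line, values as JSON. jog_arm: Moves the arm, as the interface text tells. Its arguments: {"type":"object","properties":{"motion":{"type":"array","items":{"type":"object","properties":{"claw":{"type":"number"},"dx":{"type":"number","minimum":-1,"maximum":1},"dy":{"type":"number","minimum":-1,"maximum":1},"dz":{"type":"number","minimum":-1,"maximum":1},"roll":{"type":"number","minimum":-1,"maximum":1}}}},"force":{"type":"number"}},"required":["motion"]}

```bash
ls; mkdir -p pics; python3 - <<'E'
from cell import sense,get_image
import cv2,numpy as np,pickle
s=sense();print({k:np.round(v,3).tolist() for k,v in s.items()})
for n in("scene","top"):
    d=get_image(n);pickle.dump(d,open(n+'0.pkl','wb'));cv2.imwrite(f'pics/{n}0.png',d["color"])
    print(n,d["intrinsics"].tolist(),np.round(d["world_to_cam"],4).tolist())
E
```

```text
pics
{'t': 0.0, 'joint_positions': [-1.261, 0.469, -0.049, 1.534, 0.024, 1.141, -0.082], 'qd': [0.0, 0.001, 0.0, -0.0, 0.001, -0.0, -0.001], 'joint_efforts': [-0.0, -51.029, -0.047, -23.772, 0.011, 0.007, -0.0], 'ee_pos': [0.224, 0.636, 0.21], 'eef_rot': [-0.53, -3.096, 0.003], 'force': [-0.179, -0.242, -0.242], 'wrist_torque': [0.037, -0.017, -0.027], 'gripper_force': 0.0, 'finger_gap': 0.086}
scene [[449.57762704717743, 0.0, 248.58491261253025], [0.0, 449.57762704717743, 189.48438934727275], [0.0, 0.0, 1.0]] [[-0.123, 0.9923, -0.0133, 0.1147], [0.7709, 0.0871, -0.631, -0.3659], [-0.625, -0.0879, -0.7757, 1.4299], [0.0, 0.0, 0.0, 1.0]]
top [[484.42672630875353, 0.0, 261.5470351551797], [0.0, 484.42672630875353, 187.8260324156586], [0.0, 0.0, 1.0]] [[0.0235, -0.9988, 0.042, -0.0637], [-0.9932, -0.0281, -0.1133, 0.5485], [0.1144, -0.039, -0.9927, 1.0219], [0.0, 0.0, 0.0, 1.0]]
```

View pics/scene0.png

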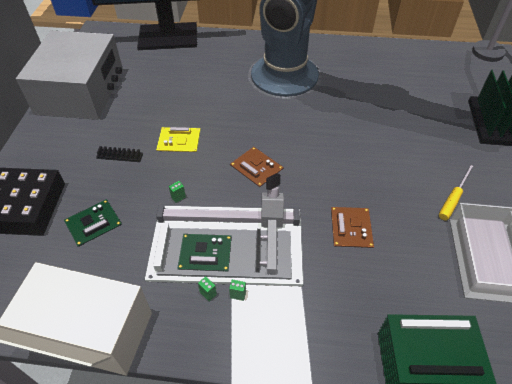

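View pics/top0.png

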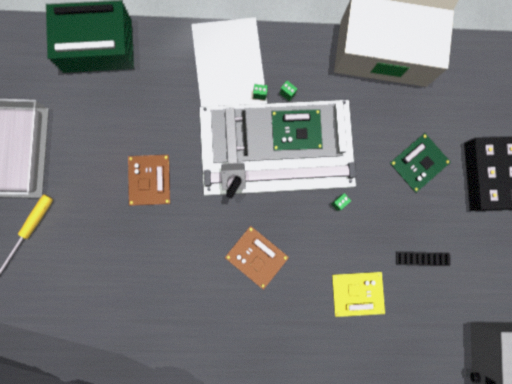

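The scene view shows the clamp centred at about (225,245): fixed jaw at the left (158,245), carriage and black knob at (272,190). In the top view the jaw is at (345,130), the carriage at (232,172) and the knob at (234,186).

There are five board-shaped candidates in the top view: green (297,130) on the clamp bed, green (420,162) on the table, brown (149,180), brown (257,257) and yellow (358,294). The one at (297,130) fits, since it is dark green and lies between jaw and pad.

```bash
cat > h.py <<'E'
import numpy as np,cv2,pickle
def cloud(d):
    K=d["intrinsics"];z=d["range_z"].astype(float);v,u=np.indices(z.shape)
    p=np.stack([(u-K[0,2])/K[0,0]*z,(v-K[1,2])/K[1,1]*z,z,np.ones_like(z)],-1)
    return (p@np.linalg.inv(d["world_to_cam"]).T)[...,:3]
def ray(d,u,v,h):
    K=d["intrinsics"];T=np.linalg.inv(d["world_to_cam"])
    r=T[:3,:3]@np.array([(u-K[0,2])/K[0,0],(v-K[1,2])/K[1,1],1]);o=T[:3,3]
    return o+r*(h-o[2])/r[2]
def proj(d,p):
    q=d["world_to_cam"]@np.append(p,1);q=d["intrinsics"]@q[:3];return q[:2]/q[2]
E
python3 - <<'E'
from h import *
for n in("top","scene"):
    d=pickle.load(open(n+'0.pkl','rb'));P=cloud(d);hsv=cv2.cvtColor(d["color"],cv2.COLOR_BGR2HSV)
    box={'top':(195,90,360,215),'scene':(140,165,312,305)}[n];x0,y0,x1,y1=box
    m=np.zeros(P.shape[:2],bool);m[y0:y1,x0:x1]=1
    print(n,'table z',np.median(P[220:240,300:320,2]) if n=='top' else np.median(P[110:130,300:320,2]))
    # base plate by brightness + height
    z=P[...,2]
    pl=m&(z>.006)&(z<.017)&(d["color"].min(-1)>150)
    r=cv2.minAreaRect(P[pl][:,:2].astype(np.float32));print('plate',r,pl.sum(),np.median(z[pl]))
    g=m&(hsv[...,0]>40)&(hsv[...,0]<85)&(hsv[...,1]>120)&(hsv[...,2]>30)
    k,l,st,c=cv2.connectedComponentsWithStats(g.astype(np.uint8))
    for i in range(1,k):
        if st[i,4]>25: q=P[l==i];print('green',c[i].round(1),st[i,4],np.median(q,0).round(3),q[:,2].max().round(3),q.min(0).round(3),q.max(0).round(3))
    b=m&(d["color"].max(-1)<50)&(z>.09);q=P[b];print('knob',b.sum(),q.mean(0).round(4),q.min(0).round(3),q.max(0).round(3))
    cr=cv2.resize(d["color"][y0:y1,x0:x1],None,fx=4.4,fy=4.1 if n=='scene' else 4.4,interpolation=cv2.INTER_CUBIC);cv2.imwrite(f'pics/{n}crop.png',cr)
E
```

```text
top table z 0.00038947160342350795
plate ((0.6627418994903564, -0.08199349045753479), (0.23134782910346985, 0.34083059430122375), 4.55209493637085) 4114 0.012391557738530845
green [259.4  94.2] 85 [ 0.758 -0.039  0.04 ] 1.079 [ 0.429 -0.054  0.01 ] [ 0.765 -0.008  1.079]
green [287.2  93.7] 92 [ 0.763 -0.102  0.033] 0.05 [ 0.756 -0.122  0.006] [ 0.773 -0.087  0.05 ]
green [300.  124.4] 486 [ 0.697 -0.144  0.024] 1.079 [ 0.429 -0.178  0.018] [ 0.728 -0.008  1.079]
green [339.9 202.1] 108 [ 0.522 -0.219  0.044] 0.05 [ 0.508 -0.239  0.008] [ 0.54  -0.206  0.05 ]
knob 147 [0.5385 0.0103 0.1326] [ 0.429 -0.008  0.113] [0.56  0.023 1.079]
scene table z 0.0005964108152033964
plate ((0.5936659574508667, -0.09102636575698853), (0.3559587895870209, 0.3397635519504547), 4.9266862869262695) 2631 0.012715165133260209
green [175.8 186.6] 72 [ 0.529 -0.227  0.045] 0.88 [ 0.509 -0.243  0.039] [1.19  0.044 0.88 ]
green [206.1 284.7] 99 [ 0.777 -0.106  0.046] 0.88 [ 0.76  -0.123  0.041] [1.19  0.044 0.88 ]
green [237.3 285.5] 89 [ 0.773 -0.043  0.045] 0.88 [ 0.758 -0.058  0.042] [1.19  0.044 0.88 ]
knob 152 [0.5575 0.0088 0.1312] [ 0.526 -0.007  0.102] [1.19  0.044 0.88 ]
```

View pics/topcrop.png

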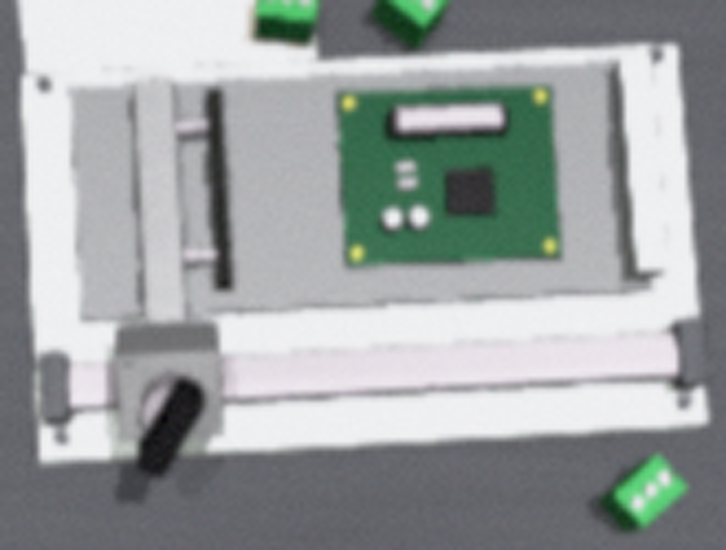

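View pics/scenecrop.png

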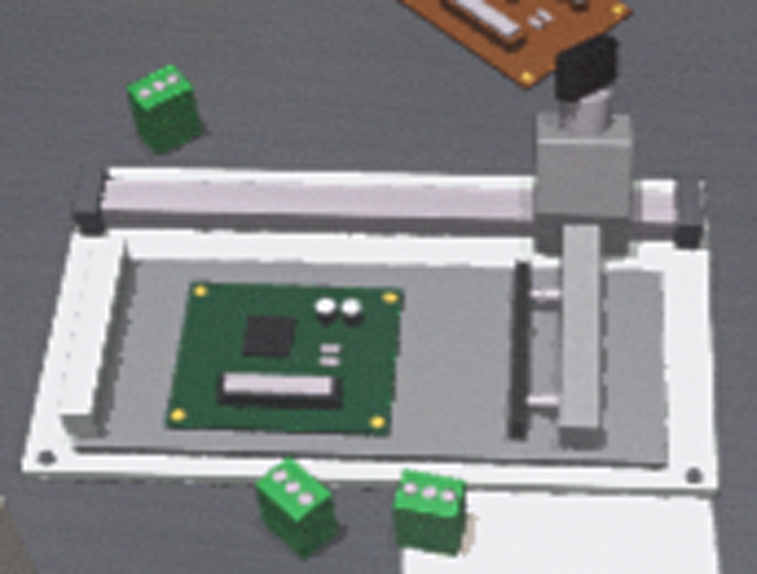

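The crops confirm it: the dark-green board on the bed (top crop (450,178), scene crop (290,355)) lies between the jaw and the pad. The knob bar is at top crop (170,425). I'll fit the fixture pose from the plate corners in both views and triangulate the knob.

```bash
python3 - <<'E'
from h import *
T=pickle.load(open('top0.pkl','rb'));S=pickle.load(open('scene0.pkl','rb'))
c={'top':[(22,80),(678,45),(708,425),(40,462)],'scene':[(717,490),(22,472),(105,170),(705,183)]}
F=np.array([(.1,.17),(.1,-.17),(-.1,-.17),(-.1,.17)])
for n,d in(('top',T),('scene',S)):
    o=(195,90,4.4,4.4) if n=='top' else (140,165,4.4,4.1)
    W=np.array([ray(d,o[0]+u/o[2]-.5+.5/o[2],o[1]+v/o[3]-.5+.5/o[3],.012)[:2] for u,v in c[n]])
    a=F-F.mean(0);b=W-W.mean(0);yaw=np.arctan2((a[:,0]*b[:,1]-a[:,1]*b[:,0]).sum(),(a*b).sum())
    R=np.array([[np.cos(yaw),-np.sin(yaw)],[np.sin(yaw),np.cos(yaw)]])
    print(n,'centre',W.mean(0).round(4),'yaw deg',np.degrees(yaw).round(2),'res mm',((W-W.mean(0)-a@R.T)*1e3).round(1).tolist())
    P=cloud(d);z=P[...,2];m=(d["color"].max(-1)<60)&(z>.1)&(z<.16)&(abs(P[...,0]-.545)<.06)&(abs(P[...,1]-.01)<.06)
    t=W.mean(0)
    q=P[m];f=np.c_[(q[:,:2]-t)@R,q[:,2]]  # fixture coords
    print(' knob pts',m.sum(),f.mean(0).round(4),f.min(0).round(4),f.max(0).round(4))
    # coords in tilted frame: n axis, s up-slope, y
    nrm=np.array([-.5,0,.866]);s=np.array([.866,0,.5]);
    h=f@nrm;ss=f@s;top=h>np.percentile(h,97)-.004
    print(' axis h top',np.percentile(h,95).round(4),'expected',(np.array([-.098,0,.115])@nrm+.012).round(4),'s centre exp',(np.array([-.098,0,.115])@s).round(4))
    r=cv2.minAreaRect(np.c_[ss,f[:,1]][top].astype(np.float32));print(' rect s,y',r)
    # rail, jaw
    f=np.concatenate([(P[...,:2]-t)@R,z[...,None]],-1)
    for nm,cond in(('jawtop',(abs(z-.046)<.004)&(f[...,1]<-.11)&(f[...,1]>-.17)&(abs(f[...,0]-.03)<.06)),
      ('arm',(abs(z-.046)<.004)&(f[...,1]>.03)&(f[...,1]<.16)&(abs(f[...,0]-.03)<.05)),
      ('carriage top',(abs(z-.095)<.006)&(abs(f[...,0]+.065)<.06)&(d["color"].max(-1)>60)),
      ('pad',(d["color"].max(-1)<60)&(abs(z-.041)<.005)&(abs(f[...,0]-.03)<.06)&(f[...,1]>.0)&(f[...,1]<.12))):
        q=f[cond];
        if len(q):print(' ',nm,len(q),np.percentile(q,3,axis=0).round(4),np.percentile(q,97,axis=0).round(4))
E
```

```text
top centre [ 0.6463 -0.0838] yaw deg 4.91 res mm [[-1.9, -0.8], [-0.3, -0.1], [0.7, 1.0], [1.5, -0.1]]
 knob pts 156 [-0.0988  0.1029  0.1258] [-0.1175  0.0886  0.1082] [-0.0787  0.1182  0.1352]
 axis h top 0.1628 expected 0.1606 s centre exp -0.0274
 rect s,y ((-0.025122996419668198, 0.1035434752702713), (0.01234405767172575, 0.03940020501613617), 60.551475524902344)
  jawtop 359 [-0.0218 -0.1467  0.0428] [ 0.0832 -0.1313  0.049 ]
  arm 475 [-0.0168  0.0703  0.0423] [0.0779 0.112  0.049 ]
  carriage top 179 [-0.0861  0.0796  0.0892] [-0.0569  0.125   0.0995]
  pad 76 [-0.0156  0.0713  0.0385] [0.0716 0.075  0.0446]
scene centre [ 0.6502 -0.0832] yaw deg 4.49 res mm [[-2.0, -3.1], [0.3, -0.8], [1.4, 7.3], [0.3, -3.4]]
 knob pts 162 [-0.0933  0.0986  0.1211] [-0.1171  0.0839  0.1004] [-0.0768  0.1132  0.1366]
 axis h top 0.1624 expected 0.1606 s centre exp -0.0274
 rect s,y ((-0.02574867010116577, 0.10041183233261108), (0.010263578034937382, 0.040281690657138824), 58.76051330566406)
  jawtop 341 [-0.022  -0.1504  0.0431] [ 0.0835 -0.1347  0.0493]
  arm 437 [-0.0161  0.0671  0.0424] [0.0768 0.1093 0.049 ]
  carriage top 182 [-0.0854  0.0781  0.0894] [-0.059   0.1203  0.1003]
  pad 2 [0.0769 0.0697 0.0372] [0.0771 0.0717 0.0377]
```

```bash
cat >> h.py <<'E'
from scipy.spatial.transform import Rotation as Ro
C=np.array([.6472,-.0838]);YAW=np.radians(4.9)
def fx(p): # fixture->world
    c,s=np.cos(YAW),np.sin(YAW);return np.array([C[0]+c*p[0]-s*p[1],C[1]+s*p[0]+c*p[1],p[2]])
def tof(p):
    c,s=np.cos(YAW),np.sin(YAW);x,y=p[0]-C[0],p[1]-C[1];return np.array([c*x+s*y,-s*x+c*y,p[2]])
def barang(k): # world deg of horizontal projection of bar at knob angle k
    f=k-.70;return np.degrees(np.arctan2(-np.sin(f),.866*np.cos(f))+YAW)
def plan(s,target,ang=None):
    R=Ro.from_rotvec(s["eef_rot"]).as_matrix();d=R.T@(np.array(target)-s["ee_pos"])
    cur=np.degrees(np.arctan2(R[1,0],R[0,0]))
    print('t',round(s["t"],2),'pos',np.round(s["ee_pos"],4),'fix',tof(s["ee_pos"]).round(4),'xang',round(cur,1),'tilt',np.degrees(np.arccos(-R[2,2])).round(2),'gap',round(s["finger_gap"],4),'F',np.round(s["force"],1),'T',np.round(s["wrist_torque"],2),'j7',round(s["joint_positions"][6],2))
    print(' shift/0.2',(d/.2).round(4),end=' ')
    if ang is not None:
        e=(ang-cur+90)%180-90;print('roll/2pi',round(-e/360,4),'deg',round(-e,1))
E
python3 -c "
from h import *;from cell import sense
print(fx((-.098,.103,.115)),barang(1.23))
plan(sense(),np.append(fx((-.098,.103,0))[:2],.20),barang(1.23))"
```

```text
[0.54076022 0.01045271 0.115     ] -29.181438293694317
t 0.1 pos [0.2242 0.6361 0.2102] fix [-0.36    0.7534  0.2102] xang 160.6 tilt 0.1 gap 0.0851 F [-0.1 -0.2 -0.3] T [-0.   -0.02 -0.04] j7 -0.08
 shift/0.2 [-2.5327 -2.4243  0.0552] roll/2pi 0.0271 deg 9.8
```

jog_arm(motion=[{"dx": -1, "dy": -0.96, "roll": 0.027, "claw": 0}, {"dx": -1, "dy": -0.96, "roll": 0.027}, {"dx": -1, "dy": -0.96, "roll": 0.027}, {"dx": -1, "dy": -0.96, "roll": 0.027}, {"dx": -1, "dy": -0.96, "roll": 0.027}, {"dx": -1, "dy": -0.96, "roll": 0.027}, {"dx": -1, "dy": -0.96, "roll": 0.027}])

```text
$.motion[0]: bad value
```

```bash
python3 -c "
from h import *;from cell import sense
plan(sense(),np.append(fx((-.098,.103,0))[:2],.20),barang(1.23))"
```

```text
t 0.1 pos [0.2242 0.6361 0.2102] fix [-0.36    0.7534  0.2102] xang 160.6 tilt 0.1 gap 0.0851 F [-0.1 -0.2 -0.3] T [-0.   -0.02 -0.04] j7 -0.08
 shift/0.2 [-2.5327 -2.4243  0.0552] roll/2pi 0.0271 deg 9.8
```

jog_arm(motion=[{"dx": -0.95, "dy": -0.91, "dz": 0.0, "roll": 0.027, "claw": 0.0}, {"dx": -0.95, "dy": -0.91, "dz": 0.0, "roll": 0.027, "claw": 0.0}, {"dx": -0.95, "dy": -0.91, "dz": 0.0, "roll": 0.027, "claw": 0.0}, {"dx": -0.95, "dy": -0.91, "dz": 0.0, "roll": 0.027, "claw": 0.0}, {"dx": -0.95, "dy": -0.91, "dz": 0.0, "roll": 0.027, "claw": 0.0}, {"dx": -0.95, "dy": -0.91, "dz": 0.0, "roll": 0.027, "claw": 0.0}, {"dx": -0.95, "dy": -0.91, "dz": 0.0, "roll": 0.027, "claw": 0.0}])

```text
t: 0.68
ee_pos: [0.3465, 0.3949, 0.2108]
eef_rot: [0.803, 3.036, -0.005]
force: [0.3, -1.1, -0.1]
finger_gap: 0.0852
gripper_force: 0.0
```

```bash
python3 -c "
from h import *;from cell import sense
plan(sense(),np.append(fx((-.098,.103,0))[:2],.20),barang(1.23))"
```

```text
t 0.68 pos [0.3465 0.3949 0.2108] fix [-0.2587  0.5026  0.2108] xang 150.4 tilt 0.22 gap 0.0852 F [ 0.3 -1.1 -0.1] T [-0.07 -0.01  0.04] j7 0.14
 shift/0.2 [-1.7943 -1.1909  0.0622] roll/2pi -0.0012 deg -0.4
```

jog_arm(motion=[{"dx": -1, "dy": -0.66, "dz": 0.0, "roll": 0.0, "claw": 0.0}, {"dx": -1, "dy": -0.66, "dz": 0.0, "roll": 0.0, "claw": 0.0}, {"dx": -1, "dy": -0.66, "dz": 0.0, "roll": 0.0, "claw": 0.0}, {"dx": -1, "dy": -0.66, "dz": 0.0, "roll": 0.0, "claw": 0.0}, {"dx": -1, "dy": -0.66, "dz": 0.0, "roll": 0.0, "claw": 0.0}, {"dx": -1, "dy": -0.66, "dz": 0.0, "roll": 0.0, "claw": 0.0}, {"dx": -1, "dy": -0.66, "dz": 0.0, "roll": 0.0, "claw": 0.0}])

```text
t: 1.27
ee_pos: [0.4564, 0.182, 0.2112]
eef_rot: [0.807, 3.034, -0.004]
force: [-0.1, -0.1, 0.0]
finger_gap: 0.0856
gripper_force: 0.0
```

```bash
python3 -c "
from h import *;from cell import sense
plan(sense(),np.append(fx((-.098,.103,0))[:2],.18),barang(1.23))"
```

```text
t 1.27 pos [0.4564 0.182  0.2112] fix [-0.1674  0.2812  0.2112] xang 150.2 tilt 0.18 gap 0.0856 F [-0.1 -0.1  0. ] T [ 0.02  0.01 -0.02] j7 0.63
 shift/0.2 [-0.7921 -0.5346  0.1589] roll/2pi -0.0017 deg -0.6
```

jog_arm(motion=[{"dx": -0.79, "dy": -0.535, "dz": 0.05, "roll": -0.002, "claw": 0.0}, {"dx": -0.79, "dy": -0.535, "dz": 0.05, "roll": -0.002, "claw": 0.0}, {"dx": -0.79, "dy": -0.535, "dz": 0.05, "roll": -0.002, "claw": 0.0}, {"dx": -0.79, "dy": -0.535, "dz": 0.05, "roll": -0.002, "claw": 0.0}, {"dx": -0.79, "dy": -0.535, "dz": 0.05, "roll": -0.002, "claw": 0.0}, {"dx": -0.79, "dy": -0.535, "dz": 0.1, "roll": -0.002, "claw": 0.0}, {"dx": -0.79, "dy": -0.535, "dz": 0.1, "roll": -0.002, "claw": 0.0}])

```text
t: 1.85
ee_pos: [0.5384, 0.0179, 0.1892]
eef_rot: [-0.775, -3.041, 0.002]
force: [-0.5, 0.4, -1.3]
finger_gap: 0.0857
gripper_force: 0.0
```

```bash
python3 - <<'E'
from h import *;from cell import sense,get_image
plan(sense(),np.append(fx((-.098,.103,0))[:2],.099),barang(1.23))
a=[get_image(n)["color"][c[0]:c[0]+130,c[1]:c[1]+130] for n,c in(("scene",(110,200)),("top",(120,170)))]
cv2.imwrite('pics/above.png',cv2.resize(np.hstack(a),None,fx=3,fy=3,interpolation=cv2.INTER_CUBIC))
E
```

```text
t 1.85 pos [0.5384 0.0179 0.1892] fix [-0.0997  0.1106  0.1892] xang 151.4 tilt 0.21 gap 0.0857 F [-0.5  0.4 -1.3] T [0.02 0.02 0.03] j7 1.07
 shift/0.2 [-0.0293 -0.0259  0.4509] roll/2pi 0.0017 deg 0.6
```

View pics/above.png

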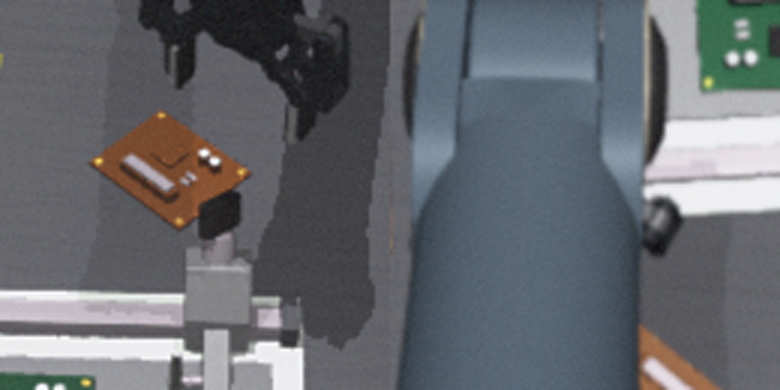

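The scene half of the picture shows the open fingers at about (178,65) and (300,120), above and to either side of the black bar at (220,213). The arm hides the knob in the top view. I'll descend straddling it.

jog_arm(motion=[{"dx": 0.0, "dy": -0.0, "dz": 0.15, "roll": 0.0, "claw": 0.0}, {"dx": 0.0, "dy": -0.0, "dz": 0.25, "roll": 0.0, "claw": 0.0}, {"dx": 0.0, "dy": -0.0, "dz": 0.3, "roll": 0.0, "claw": 0.3}, {"dx": 0.0, "dy": 0.0, "dz": 0.3, "roll": 0.0, "claw": 0.3}])

```text
t: 2.28
ee_pos: [0.5374, 0.0206, 0.1292]
eef_rot: [-0.765, -3.042, 0.002]
force: [-0.4, 0.9, 0.2]
finger_gap: 0.064
gripper_force: 0.0
```

```bash
python3 -c "
from h import *;from cell import sense
plan(sense(),np.append(fx((-.098,.103,0))[:2],.098),barang(1.23))"
```

```text
t 2.28 pos [0.5374 0.0206 0.1292] fix [-0.1005  0.1134  0.1292] xang 151.8 tilt 0.27 gap 0.064 F [-0.4  0.9  0.2] T [ 0.05  0.02 -0.04] j7 1.1
 shift/0.2 [-0.0395 -0.0364  0.1557] roll/2pi 0.0026 deg 0.9
```

jog_arm(motion=[{"dx": -0.04, "dy": -0.036, "dz": 0.0, "roll": 0.003, "claw": 0.3}, {"dx": -0.04, "dy": -0.036, "dz": 0.08, "roll": 0.003, "claw": 0.3}, {"dx": -0.04, "dy": -0.036, "dz": 0.155, "roll": 0.003, "claw": 0.4}, {"dx": -0.04, "dy": -0.036, "dz": 0.155, "roll": 0.003, "claw": 0.5}, {"dx": -0.04, "dy": -0.036, "dz": 0.155, "roll": 0.003, "claw": 0.5}])

```text
t: 2.7
ee_pos: [0.5436, 0.0084, 0.1009]
eef_rot: [0.8, 3.037, 0.0]
force: [-0.3, 0.1, -0.5]
finger_gap: 0.0429
gripper_force: 0.0
```

```bash
python3 - <<'E'
from h import *;from cell import sense,get_image
d=get_image("scene");pickle.dump(d,open('s1.pkl','wb'))
plan(sense(),np.append(fx((-.098,.103,0))[:2],.098),barang(1.23))
cv2.imwrite('pics/down.png',cv2.resize(d["color"][130:270,190:340],None,fx=4,fy=4,interpolation=cv2.INTER_CUBIC))
E
```

```text
t 2.75 pos [0.5441 0.0084 0.1014] fix [-0.0948  0.1007  0.1014] xang 150.5 tilt 0.13 gap 0.0425 F [-0.2  0.9  0.9] T [ 0.06  0.   -0.04] j7 1.12
 shift/0.2 [0.0196 0.0004 0.0172] roll/2pi -0.0009 deg -0.3
```

View pics/down.png

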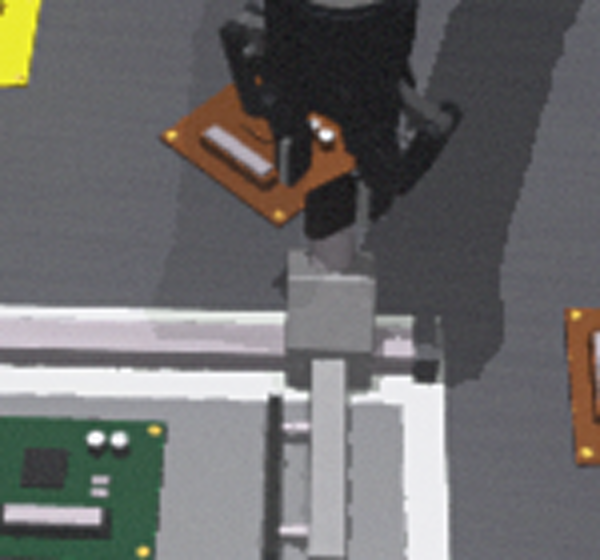

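The fingers at (295,160) and (378,180) straddle the bar at (330,205). Now I'll close gently.

jog_arm(motion=[{"dx": 0.015, "dy": 0.0, "dz": 0.01, "roll": 0.0, "claw": 0.6}, {"dx": 0.015, "dy": 0.0, "dz": 0.01, "roll": 0.0, "claw": 0.9}, {"dx": 0.015, "dy": 0.0, "dz": 0.01, "roll": 0.0, "claw": 0.9}, {"dx": 0.015, "dy": 0.0, "dz": 0.01, "roll": 0.0, "claw": 0.9}, {"dx": 0.015, "dy": 0.0, "dz": 0.01, "roll": 0.0, "claw": 0.9}, {"dx": 0.015, "dy": 0.0, "dz": 0.01, "roll": 0.0, "claw": 0.9}], force=20)

```text
t: 3.25
ee_pos: [0.5395, 0.0099, 0.0987]
eef_rot: [-0.8, -3.036, 0.0]
force: [-5.4, -2.1, 6.2]
finger_gap: 0.015
gripper_force: 19.1
```

```bash
python3 -c "
from h import *;from cell import sense
plan(sense(),np.append(fx((-.098,.103,0))[:2],.098),barang(.3))"
```

```text
t 3.25 pos [0.5395 0.0099 0.0987] fix [-0.0993  0.1025  0.0987] xang 150.5 tilt 0.1 gap 0.015 F [-5.4 -2.1  6.2] T [-0.14  0.96  0.01] j7 1.12
 shift/0.2 [-0.004   0.0056  0.0036] roll/2pi -0.1679 deg -60.4
```

jog_arm(motion=[{"dx": 0.0, "dy": 0.0, "dz": 0.0, "roll": -0.01, "claw": 0.9}, {"dx": 0.0, "dy": 0.0, "dz": 0.0, "roll": -0.025, "claw": 0.9}, {"dx": 0.0, "dy": 0.0, "dz": 0.0, "roll": -0.04, "claw": 0.9}, {"dx": 0.0, "dy": 0.0, "dz": 0.0, "roll": -0.055, "claw": 0.9}, {"dx": 0.0, "dy": 0.0, "dz": 0.0, "roll": -0.07, "claw": 0.9}, {"dx": 0.0, "dy": 0.0, "dz": 0.0, "roll": -0.085, "claw": 0.9}, {"dx": 0.0, "dy": 0.0, "dz": 0.0, "roll": -0.1, "claw": 0.9}, {"dx": 0.0, "dy": 0.0, "dz": 0.0, "roll": -0.1, "claw": 0.9}])

```text
t: 3.92
ee_pos: [0.5398, 0.0105, 0.0985]
eef_rot: [0.18, -3.136, -0.002]
force: [-4.3, 0.7, 5.2]
finger_gap: 0.0131
gripper_force: 19.9
```

```bash
python3 -c "
from h import *;from cell import sense
plan(sense(),np.append(fx((-.098,.103,0))[:2],.098),barang(.3))"
```

```text
t 3.92 pos [0.5398 0.0105 0.0985] fix [-0.099   0.1031  0.0985] xang -173.4 tilt 0.08 gap 0.0131 F [-4.3  0.7  5.2] T [-0.    0.81  0.03] j7 1.67
 shift/0.2 [-0.0049 -0.0006  0.0027] roll/2pi -0.0676 deg -24.3
```

jog_arm(motion=[{"dx": 0.0, "dy": 0.0, "dz": 0.0, "roll": -0.015, "claw": 0.9}, {"dx": 0.0, "dy": 0.0, "dz": 0.0, "roll": -0.03, "claw": 0.9}, {"dx": 0.0, "dy": 0.0, "dz": 0.0, "roll": -0.045, "claw": 0.9}, {"dx": 0.0, "dy": 0.0, "dz": 0.0, "roll": -0.06, "claw": 0.9}, {"dx": 0.0, "dy": 0.0, "dz": 0.0, "roll": -0.075, "claw": 0.9}, {"dx": 0.0, "dy": 0.0, "dz": 0.0, "roll": -0.075, "claw": 0.9}, {"dx": 0.0, "dy": 0.0, "dz": 0.0, "roll": -0.075, "claw": 0.9}])

```text
t: 4.5
ee_pos: [0.5396, 0.01, 0.0987]
eef_rot: [0.9, -3.008, -0.001]
force: [-5.8, 0.5, 7.9]
finger_gap: 0.0136
gripper_force: 45.5
```

```bash
python3 -c "
from h import *;from cell import sense
s=sense();k=tof(s['ee_pos']);plan(s,fx((k[0],k[1]-.087,s['ee_pos'][2])),barang(.25))"
```

```text
t 4.5 pos [0.5396 0.01   0.0987] fix [-0.0992  0.1026  0.0987] xang -146.7 tilt 0.09 gap 0.0136 F [-5.8  0.5  7.9] T [-0.37  0.92 -0.23] j7 2.08
 shift/0.2 [ 2.071e-01 -3.826e-01 -1.000e-04] roll/2pi -0.002 deg -0.7
```

jog_arm(motion=[{"dx": 0.007, "dy": -0.013, "dz": 0.0, "roll": 0.0, "claw": 0.9}, {"dx": 0.02, "dy": -0.037, "dz": 0.0, "roll": 0.0, "claw": 0.9}, {"dx": 0.035, "dy": -0.065, "dz": 0.0, "roll": 0.0, "claw": 0.9}, {"dx": 0.052, "dy": -0.096, "dz": 0.0, "roll": 0.0, "claw": 0.9}, {"dx": 0.07, "dy": -0.13, "dz": 0.0, "roll": 0.0, "claw": 0.9}, {"dx": 0.085, "dy": -0.157, "dz": 0.0, "roll": 0.0, "claw": 0.9}, {"dx": 0.095, "dy": -0.176, "dz": 0.0, "roll": 0.0, "claw": 0.9}, {"dx": 0.095, "dy": -0.176, "dz": 0.0, "roll": 0.0, "claw": 0.9}])

```text
t: 5.17
ee_pos: [0.5431, -0.0315, 0.0987]
eef_rot: [0.898, -3.009, 0.001]
force: [-6.2, -1.0, 8.0]
finger_gap: 0.0134
gripper_force: 45.5
```

```bash
python3 - <<'E'
from h import *;from cell import sense,get_image
s=sense();k=tof(s['ee_pos']);plan(s,fx((-.0991,.125-.113,s['ee_pos'][2])),barang(.25))
d=get_image("scene");pickle.dump(d,open('s2.pkl','wb'))
cv2.imwrite('pics/slid.png',cv2.resize(d["color"][130:310,140:320],None,fx=3.3,fy=3.3,interpolation=cv2.INTER_CUBIC))
E
```

```text
t 5.17 pos [ 0.5431 -0.0315  0.0987] fix [-0.0992  0.061   0.0987] xang -146.8 tilt 0.12 gap 0.0134 F [-6.2 -1.   8. ] T [-0.74  1.07 -0.2 ] j7 2.16
 shift/0.2 [ 1.157e-01 -2.162e-01  2.000e-04] roll/2pi -0.0023 deg -0.8
```

View pics/slid.png

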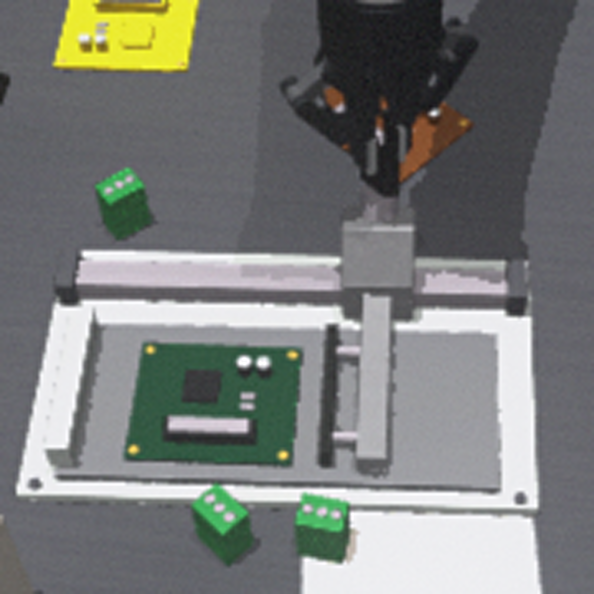

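The carriage at (378,260) has slid freely. The pad at (330,395) is still about 15 mm short of the board edge at (300,400), and the blocks are undisturbed.

jog_arm(motion=[{"dx": 0.005, "dy": -0.009, "dz": 0.0, "roll": 0.0, "claw": 0.9}, {"dx": 0.013, "dy": -0.024, "dz": 0.0, "roll": 0.0, "claw": 0.9}, {"dx": 0.022, "dy": -0.041, "dz": 0.0, "roll": 0.0, "claw": 0.9}, {"dx": 0.031, "dy": -0.058, "dz": 0.0, "roll": 0.0, "claw": 0.9}, {"dx": 0.039, "dy": -0.073, "dz": 0.0, "roll": 0.0, "claw": 0.9}, {"dx": 0.046, "dy": -0.086, "dz": 0.0, "roll": 0.0, "claw": 0.9}, {"dx": 0.052, "dy": -0.097, "dz": 0.0, "roll": 0.0, "claw": 0.9}, {"dx": 0.058, "dy": -0.108, "dz": 0.0, "roll": 0.0, "claw": 0.9}])

```text
t: 5.88
ee_pos: [0.545, -0.0542, 0.0987]
eef_rot: [0.9, -3.008, -0.002]
force: [-6.2, 1.4, 8.1]
finger_gap: 0.0133
gripper_force: 45.7
```

jog_arm(motion=[{"dx": 0.006, "dy": -0.011, "dz": 0.0, "roll": 0.0, "claw": 0.9}, {"dx": 0.012, "dy": -0.022, "dz": 0.0, "roll": 0.0, "claw": 0.9}, {"dx": 0.018, "dy": -0.033, "dz": 0.0, "roll": 0.0, "claw": 0.9}, {"dx": 0.024, "dy": -0.044, "dz": 0.0, "roll": 0.0, "claw": 0.9}, {"dx": 0.03, "dy": -0.055, "dz": 0.0, "roll": 0.0, "claw": 0.9}, {"dx": 0.035, "dy": -0.065, "dz": 0.0, "roll": 0.0, "claw": 0.9}, {"dx": 0.04, "dy": -0.075, "dz": 0.0, "roll": 0.0, "claw": 0.9}, {"dx": 0.043, "dy": -0.08, "dz": 0.0, "roll": 0.0, "claw": 0.9}])

```text
t: 6.55
ee_pos: [0.5465, -0.0725, 0.0987]
eef_rot: [0.9, -3.007, -0.001]
force: [-7.2, 0.2, 9.1]
finger_gap: 0.0137
gripper_force: 45.7
```

```bash
python3 - <<'E'
from h import *;from cell import sense,get_image
d=get_image("scene");pickle.dump(d,open('s3.pkl','wb'))
s=sense();k=tof(s['ee_pos']);plan(s,fx((-.0991,.125-.119,s['ee_pos'][2])),barang(.25))
cv2.imwrite('pics/slid2.png',cv2.resize(d["color"][150:300,140:290],None,fx=4,fy=4,interpolation=cv2.INTER_CUBIC))
E
```

```text
t 6.6 pos [ 0.5466 -0.0728  0.0987] fix [-0.0993  0.0196  0.0987] xang -146.7 tilt 0.15 gap 0.0134 F [-6.9 -0.1  8.7] T [-0.3   1.22 -0.2 ] j7 2.24
 shift/0.2 [ 0.0314 -0.0602 -0.    ] roll/2pi -0.0021 deg -0.8
```

View pics/slid2.png

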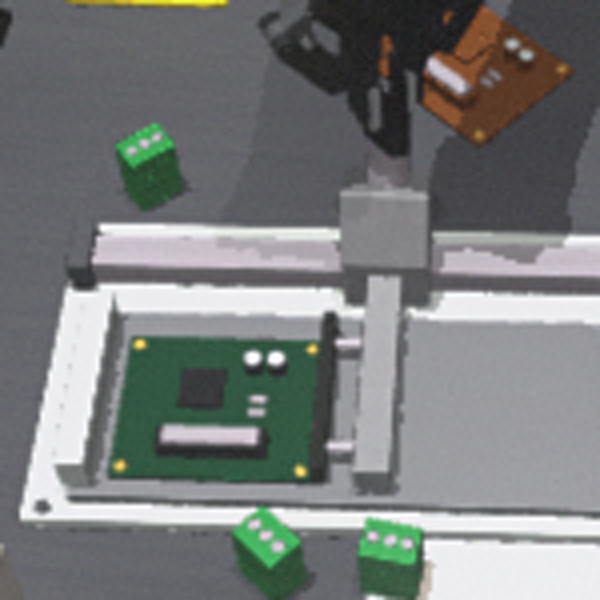

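The pad (325,395) is now against the board, which has squared up. The gap left to the jaw face is about 8 mm, which agrees with the estimate of 7.6 mm. I'll advance slowly in small steps.

jog_arm(motion=[{"dx": 0.003, "dy": -0.005, "dz": 0.0, "roll": 0.0, "claw": 0.9}, {"dx": 0.006, "dy": -0.011, "dz": 0.0, "roll": 0.0, "claw": 0.9}, {"dx": 0.009, "dy": -0.016, "dz": 0.0, "roll": 0.0, "claw": 0.9}, {"dx": 0.012, "dy": -0.022, "dz": 0.0, "roll": 0.0, "claw": 0.9}, {"dx": 0.015, "dy": -0.027, "dz": 0.0, "roll": 0.0, "claw": 0.9}, {"dx": 0.018, "dy": -0.033, "dz": 0.0, "roll": 0.0, "claw": 0.9}, {"dx": 0.018, "dy": -0.033, "dz": 0.0, "roll": 0.0, "claw": 0.9}, {"dx": 0.018, "dy": -0.033, "dz": 0.0, "roll": 0.0, "claw": 0.9}])

```text
t: 7.27
ee_pos: [0.5472, -0.0801, 0.0987]
eef_rot: [0.9, -3.007, -0.001]
force: [-6.7, 0.1, 9.2]
finger_gap: 0.0134
gripper_force: 45.7
```

```bash
python3 - <<'E'
from h import *;from cell import sense
s=sense();plan(s,fx((-.0991,.125-.119,s['ee_pos'][2])),barang(.25));print(s["force"])
E
```

```text
t 7.27 pos [ 0.5472 -0.0801  0.0987] fix [-0.0994  0.0122  0.0987] xang -146.7 tilt 0.15 gap 0.0134 F [-6.7  0.1  9.2] T [-0.36  1.25 -0.21] j7 2.26
 shift/0.2 [ 0.0137 -0.028  -0.    ] roll/2pi -0.0021 deg -0.7
[-6.68432572  0.09414828  9.19045529]
```

jog_arm(motion=[{"dx": 0.002, "dy": -0.004, "dz": 0.0, "roll": 0.0, "claw": 0.9}, {"dx": 0.004, "dy": -0.008, "dz": 0.0, "roll": 0.0, "claw": 0.9}, {"dx": 0.006, "dy": -0.012, "dz": 0.0, "roll": 0.0, "claw": 0.9}, {"dx": 0.008, "dy": -0.015, "dz": 0.0, "roll": 0.0, "claw": 0.9}, {"dx": 0.009, "dy": -0.018, "dz": 0.0, "roll": 0.0, "claw": 0.9}, {"dx": 0.009, "dy": -0.018, "dz": 0.0, "roll": 0.0, "claw": 0.9}, {"dx": 0.009, "dy": -0.018, "dz": 0.0, "roll": 0.0, "claw": 0.9}])

```text
t: 7.85
ee_pos: [0.5475, -0.0833, 0.0987]
eef_rot: [0.9, -3.007, -0.003]
force: [-7.6, 2.8, 9.1]
finger_gap: 0.0131
gripper_force: 45.9
```

```bash
cat > meas.py <<'E'
from h import *;from cell import sense,get_image
import sys
d=get_image("scene");pickle.dump(d,open(sys.argv[1]+'.pkl','wb'))
s=sense();plan(s,fx((-.0991,.125-.119,s['ee_pos'][2])),barang(1.3))
# pad dark strip vs arm: edges along rows of arm, in fixture y at z=.041 (pad) / .046 (arm)
g=d["color"].astype(int);P=cloud(d)
for fxv in(0.0,.03,.06):
    y=np.arange(-.15,.08,.0005)
    for nm,h in(('z41',.041),('z46',.046)):
        uv=np.array([proj(d,fx((fxv,yy,h))) for yy in y]).astype(np.float32)
        c=cv2.remap(d["color"],uv[:,:1],uv[:,1:],cv2.INTER_LINEAR).reshape(-1,3).astype(int).max(1)
        lo=np.where((c<60)&(y>-.04)&(y<.05))[0]
        hi=np.where((c>150)&(y<-.1))[0]
        if nm=='z41': print(fxv,'dark strip y',y[lo[[0,-1]]].round(4) if len(lo) else None,end=' ')
        else:print('jaw bright to',y[hi[-1]].round(4) if len(hi) else None,end=' ');gr=np.gradient(c);a=(y>0.0)&(y<.06);print('arm edges',y[a][gr[a].argmax()].round(4),y[a][gr[a].argmin()].round(4))
E
python3 meas.py s4; python3 - <<'E'
import pickle,cv2
d=pickle.load(open('s4.pkl','rb'))
cv2.imwrite('pics/press.png',cv2.resize(d["color"][180:290,145:255],None,fx=5.4,fy=5.4,interpolation=cv2.INTER_CUBIC))
E
```

```text
t 7.9 pos [ 0.5475 -0.0832  0.0987] fix [-0.0993  0.0091  0.0987] xang -146.7 tilt 0.19 gap 0.0132 F [-7.1  1.3  9.6] T [ 0.04  1.39 -0.25] j7 2.27
 shift/0.2 [ 0.0063 -0.0141 -0.    ] roll/2pi 0.1854 deg 66.7
0.0 dark strip y [-0.02   -0.0195] jaw bright to -0.1005 arm edges 0.0215 0.017
0.03 dark strip y [-0.018  -0.0155] jaw bright to -0.1345 arm edges 0.021 0.0165
0.06 dark strip y [-0.018  -0.0165] jaw bright to -0.135 arm edges 0.0225 0.0165
```

View pics/press.png

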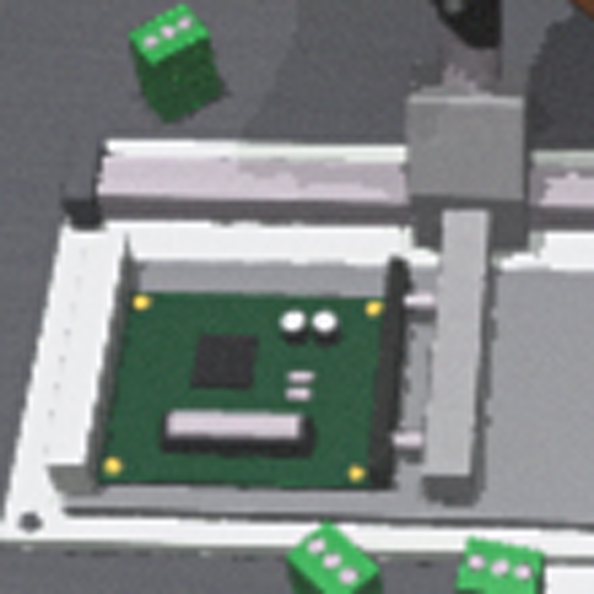

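The board's edge at (105-125,390) is now against the jaw, the pad has started to compress, and the push force is rising. I'll go 3 mm further and then measure the pad-to-arm gap against the unpressed image.

jog_arm(motion=[{"dx": 0.002, "dy": -0.004, "dz": 0.0, "roll": 0.0, "claw": 0.9}, {"dx": 0.004, "dy": -0.008, "dz": 0.0, "roll": 0.0, "claw": 0.9}, {"dx": 0.006, "dy": -0.012, "dz": 0.0, "roll": 0.0, "claw": 0.9}, {"dx": 0.007, "dy": -0.015, "dz": 0.0, "roll": 0.0, "claw": 0.9}, {"dx": 0.007, "dy": -0.015, "dz": 0.0, "roll": 0.0, "claw": 0.9}, {"dx": 0.007, "dy": -0.015, "dz": 0.0, "roll": 0.0, "claw": 0.9}])

```text
t: 8.4
ee_pos: [0.5476, -0.0857, 0.0987]
eef_rot: [0.901, -3.006, -0.005]
force: [-8.4, 3.3, 9.6]
finger_gap: 0.0138
gripper_force: 46.2
```

```bash
cat > pad.py <<'E'
from h import *;from cell import sense,get_image
import sys
if len(sys.argv)>1:
    d=get_image("scene");pickle.dump(d,open('s5.pkl','wb'))
    for _ in range(3):
        s=sense();print(np.round(s["force"],2),tof(s["ee_pos"]).round(4));get_image("scene")
for n in sorted(__import__('glob').glob('s[0-9].pkl')):
    d=pickle.load(open(n,'rb'));g=d["color"].max(-1).astype(np.float32);o=[]
    for y0 in [{'s1':.103,'s2':.061,'s3':.0196,'s4':.0091,'s5':.006}[n[:2]]]:
      for fxv in np.arange(.0,.06,.004):
        if .008<fxv<.014: continue
        y=np.arange(-.045,.03,.0003)+y0
        uv=np.array([proj(d,fx((fxv,yy,.044))) for yy in y]).astype(np.float32)
        c=cv2.GaussianBlur(cv2.remap(g,uv[:,:1],uv[:,1:],cv2.INTER_LINEAR),(1,7),0).ravel();gr=np.gradient(c);r=y-y0
        a=(r>-.04)&(r<-.014);b=(r>-.014)&(r<-.002)
        i=np.where(a)[0][gr[a].argmax()];j=np.where(b)[0][gr[b].argmax()]
        o.append((r[i],r[j]))
    print(n,'pad back edge rel',(np.median(o,0)*1e3).round(2),'mm; std',(np.std(o,0)*1e3).round(1))
E
python3 pad.py x
```

```text
[-7.61  3.44  9.8 ] [-0.0993  0.0066  0.0987]
[-7.74  1.7   9.2 ] [-0.0994  0.0066  0.0987]
[-8.24  3.76 10.4 ] [-0.0994  0.0066  0.0987]
s1.pkl pad back edge rel [-27.3 -12. ] mm; std [0.6 0.2]
s2.pkl pad back edge rel [-25.65 -11.1 ] mm; std [1.6 0.6]
s3.pkl pad back edge rel [-24.6 -10.8] mm; std [1.5 0.6]
s4.pkl pad back edge rel [-22.5  -11.25] mm; std [4.7 0.9]
s5.pkl pad back edge rel [-19.65 -10.35] mm; std [4.7 2.2]
```

jog_arm(motion=[{"dx": 0.001, "dy": -0.002, "dz": 0.0, "roll": 0.01, "claw": 0.9}, {"dx": 0.001, "dy": -0.003, "dz": 0.0, "roll": 0.025, "claw": 0.9}, {"dx": 0.001, "dy": -0.003, "dz": 0.0, "roll": 0.04, "claw": 0.9}, {"dx": 0.001, "dy": -0.003, "dz": 0.0, "roll": 0.055, "claw": 0.9}, {"dx": 0.001, "dy": -0.003, "dz": 0.0, "roll": 0.07, "claw": 0.9}, {"dx": 0.001, "dy": -0.003, "dz": 0.0, "roll": 0.085, "claw": 0.9}, {"dx": 0.001, "dy": -0.003, "dz": 0.0, "roll": 0.1, "claw": 0.9}, {"dx": 0.001, "dy": -0.003, "dz": 0.0, "roll": 0.1, "claw": 0.9}])

```text
t: 9.27
ee_pos: [0.5486, -0.0859, 0.098]
eef_rot: [-0.072, -3.138, -0.003]
force: [-4.1, 3.2, 3.6]
finger_gap: 0.0133
gripper_force: 25.1
```

```bash
python3 - <<'E'
from h import *;from cell import sense
s=sense();plan(s,fx((-.0991,.125-.119,s['ee_pos'][2])),barang(1.33))
E
```

```text
t 9.27 pos [ 0.5486 -0.0859  0.098 ] fix [-0.0984  0.0063  0.098 ] xang 177.4 tilt 0.18 gap 0.0133 F [-4.1  3.2  3.6] T [1.01 0.95 0.11] j7 1.72
 shift/0.2 [ 0.0034 -0.0019  0.    ] roll/2pi 0.0905 deg 32.6
```

jog_arm(motion=[{"dx": 0.0, "dy": 0.0, "dz": 0.0, "roll": 0.015, "claw": 0.9}, {"dx": 0.0, "dy": 0.0, "dz": 0.0, "roll": 0.03, "claw": 0.9}, {"dx": 0.0, "dy": 0.0, "dz": 0.0, "roll": 0.045, "claw": 0.9}, {"dx": 0.0, "dy": 0.0, "dz": 0.0, "roll": 0.06, "claw": 0.9}, {"dx": 0.0, "dy": 0.0, "dz": 0.0, "roll": 0.075, "claw": 0.9}, {"dx": 0.0, "dy": 0.0, "dz": 0.0, "roll": 0.09, "claw": 0.9}, {"dx": 0.0, "dy": 0.0, "dz": 0.0, "roll": 0.09, "claw": 0.9}, {"dx": 0.0, "dy": 0.0, "dz": 0.0, "roll": 0.09, "claw": 0.9}])

```text
t: 9.93
ee_pos: [0.548, -0.0866, 0.0986]
eef_rot: [-0.939, -2.994, -0.001]
force: [-7.4, 2.4, 9.4]
finger_gap: 0.0135
gripper_force: 57.6
```

```bash
python3 pad.py x; python3 - <<'E'
from h import *;from cell import sense
s=sense();plan(s,fx((-.0991,.125-.119,s['ee_pos'][2])),barang(1.33))
E
```

```text
[-7.49  2.33  9.78] [-0.099   0.0057  0.0987]
[-7.6   2.63  9.17] [-0.0991  0.0057  0.0987]
[-7.84  2.3  10.73] [-0.099   0.0057  0.0987]
s1.pkl pad back edge rel [-27.3 -12. ] mm; std [0.6 0.2]
s2.pkl pad back edge rel [-25.65 -11.1 ] mm; std [1.6 0.6]
s3.pkl pad back edge rel [-24.6 -10.8] mm; std [1.5 0.6]
s4.pkl pad back edge rel [-22.5  -11.25] mm; std [4.7 0.9]
s5.pkl pad back edge rel [-19.65 -10.05] mm; std [4.7 0.7]
t 10.13 pos [ 0.548  -0.0866  0.0986] fix [-0.0991  0.0057  0.0986] xang 145.2 tilt 0.24 gap 0.0133 F [-7.8  1.9 10.4] T [0.95 1.52 0.23] j7 1.24
 shift/0.2 [0.0011 0.0011 0.    ] roll/2pi 0.001 deg 0.4
```

jog_arm(motion=[{"dx": 0.0, "dy": 0.0, "dz": 0.0, "roll": 0.0, "claw": 0.6}, {"dx": 0.0, "dy": 0.0, "dz": 0.0, "roll": 0.0, "claw": 0.4}, {"dx": 0.0, "dy": 0.0, "dz": 0.0, "roll": 0.0, "claw": 0.3}, {"dx": 0.0, "dy": 0.0, "dz": 0.0, "roll": 0.0, "claw": 0.2}, {"dx": 0.0, "dy": 0.0, "dz": -0.1, "roll": 0.0, "claw": 0.2}, {"dx": 0.0, "dy": 0.0, "dz": -0.25, "roll": 0.0, "claw": 0.2}, {"dx": 0.0, "dy": 0.0, "dz": -0.4, "roll": 0.0, "claw": 0.2}, {"dx": 0.0, "dy": 0.0, "dz": -0.5, "roll": 0.0, "claw": 0.2}])

```text
t: 10.8
ee_pos: [0.551, -0.0881, 0.2006]
eef_rot: [0.941, 2.994, 0.001]
force: [1.6, -0.5, 0.6]
finger_gap: 0.0683
gripper_force: 0.0
```

```bash
python3 - <<'E'
from h import *;from cell import sense
s=sense();plan(s,(.50,.30,.25))
E
```

```text
t 10.8 pos [ 0.551  -0.0881  0.2006] fix [-0.0962  0.0039  0.2006] xang 145.1 tilt 0.21 gap 0.0683 F [ 1.6 -0.5  0.6] T [ 0.   -0.02  0.02] j7 1.18
 shift/0.2 [ 1.3189  1.4458 -0.2487]
```

Back the arm off to clear the top view, then check.

jog_arm(motion=[{"dx": 0.6, "dy": 0.66, "dz": -0.1, "roll": 0.0, "claw": 0.2}, {"dx": 0.6, "dy": 0.66, "dz": -0.1, "roll": 0.0, "claw": 0.2}, {"dx": 0.6, "dy": 0.66, "dz": -0.1, "roll": 0.0, "claw": 0.2}, {"dx": 0.6, "dy": 0.66, "dz": -0.1, "roll": 0.0, "claw": 0.2}, {"dx": 0.8, "dy": 0.9, "dz": -0.1, "roll": 0.0, "claw": 0.2}, {"dx": 0.8, "dy": 0.9, "dz": -0.1, "roll": 0.0, "claw": 0.2}, {"dx": 0.8, "dy": 0.9, "dz": -0.1, "roll": 0.0, "claw": 0.2}, {"dx": 0.8, "dy": 0.9, "dz": -0.1, "roll": 0.0, "claw": 0.2}])

```text
t: 11.47
ee_pos: [0.5212, 0.1541, 0.2179]
eef_rot: [0.934, 2.999, 0.0]
force: [-0.2, -0.8, -0.6]
finger_gap: 0.0681
gripper_force: 0.0
```

```bash
python3 - <<'E'
from h import *;from cell import sense,get_image
d=get_image("top");S=get_image("scene");pickle.dump((d,S),open('fin.pkl','wb'))
plan(sense(),(.50,.30,.25))
for D in(d,S):
    P=cloud(D);z=P[...,2];c,s=np.cos(YAW),np.sin(YAW);f=np.concatenate([(P[...,:2]-C)@np.array([[c,-s],[s,c]]),z[...,None]],-1)
    m=(D["color"].max(-1)<60)&(z>.1)&(z<.145)&(abs(f[...,0]+.1)<.04)&(abs(f[...,1]-.006)<.04);q=f[m]
    h=q@[-.5,0,.866];ss=q@[.866,0,.5];t=h>np.percentile(h,97)-.004
    print('knob',m.sum(),cv2.minAreaRect(np.c_[ss,q[:,1]][t].astype(np.float32)))
    v=np.c_[ss,q[:,1]][t];e=np.linalg.svd(v-v.mean(0))[2][0];print('  pca',np.degrees(np.arctan2(e[1],e[0])))
a=cv2.resize(d["color"][95:210,195:360],(400,279),interpolation=cv2.INTER_CUBIC);b=cv2.resize(S["color"][165:305,140:312],(400,326),interpolation=cv2.INTER_CUBIC)
cv2.imwrite('pics/fin.png',np.vstack([a,b])[:600])
E
```

```text
t 11.57 pos [0.5217 0.1504 0.2179] fix [-0.105   0.244   0.2179] xang 145.0 tilt 0.05 gap 0.0681 F [-0.1 -0.1  0.6] T [-0.05 -0.02  0.03] j7 0.68
 shift/0.2 [ 0.5177  0.5508 -0.161 ] knob 167 ((-0.025511063635349274, 0.010063710622489452), (0.012717081233859062, 0.04066839441657066), 56.651668548583984)
  pca 144.73488681900835
knob 191 ((-0.021198248490691185, 0.007536234334111214), (0.012101728469133377, 0.04077489674091339), 50.08466720581055)
  pca -39.23540975654146
```

View pics/fin.png

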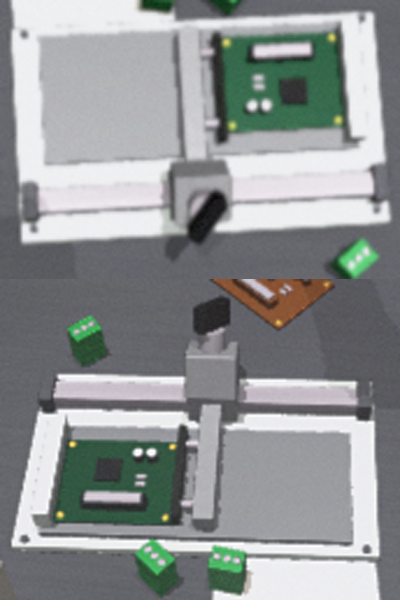

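Released: the knob stands at about 1.3 (tight), the board is at the jaw and the blocks are untouched. The knob seems to have moved only 93.5 mm against 97 mm for the tool, so I'll check the pad compression from the pad-to-arm gap, before against after, in both views.

```bash
python3 - <<'E'
from h import *
fin=pickle.load(open('fin.pkl','rb'))
ini=[pickle.load(open(n+'0.pkl','rb')) for n in('top','scene')]
for nm,i in(('top',0),('scene',1)):
  for lab,d,yc in(('ini',ini[i],.1025),('fin',fin[i],.0075)):
    g=d["color"].max(-1).astype(np.float32);y=np.arange(-.05,.03,.0003)+yc;pr=[]
    for fxv in np.r_[np.arange(.018,.05,.002)]:
        uv=np.array([proj(d,fx((fxv,yy,.044))) for yy in y]).astype(np.float32)
        pr.append(cv2.remap(g,uv[:,:1],uv[:,1:],cv2.INTER_LINEAR).ravel())
    c=np.median(pr,0)
    gr=np.gradient(cv2.GaussianBlur(c.reshape(-1,1),(1,7),0).ravel());r=(y-yc)*1e3
    pk=[(round(float(y[k]*1e3),1),round(float(gr[k]),1)) for k in range(1,len(gr)-1) if abs(gr[k])>2 and abs(gr[k])>=abs(gr[k-1]) and abs(gr[k])>abs(gr[k+1])]
    print(nm,lab,pk)
  # carriage/arm block by depth in both (arm top z .046)
  for lab,d,yc in(('ini',ini[i],.1025),('fin',fin[i],.0075)):
    P=cloud(d);z=P[...,2];c,s=np.cos(YAW),np.sin(YAW);f=(P[...,:2]-C)@np.array([[c,-s],[s,c]])
    m=(abs(z-.046)<.003)&(abs(f[...,0]-.03)<.03)&(abs(f[...,1]-yc)<.016);m2=(abs(z-.095)<.004)&(abs(f[...,0]+.07)<.012)&(abs(f[...,1]-yc)<.04)
    print('  ',lab,'arm mid y',f[m][:,1].mean().round(4),np.percentile(f[m][:,1],[3,97]).round(4),'block',np.percentile(f[m2][:,1],[3,97]).round(4))
E
```

```text
top ini [(69.0, -7.1), (77.7, 6.9), (94.2, 3.8), (111.6, -6.0), (115.8, 4.4)]
top fin [(-21.8, -3.4), (-10.4, 7.3), (0.1, 3.4), (17.8, -7.1), (23.5, 5.1)]
   ini arm mid y 0.1029 [0.0937 0.1121] block [0.0813 0.126 ]
   fin arm mid y 0.0091 [-0.0002  0.0183] block [-0.0119  0.032 ]
scene ini [(65.1, -7.1), (75.6, 6.5), (86.7, -2.2), (90.9, 6.4), (108.3, -8.1), (112.5, 5.4)]
scene fin [(-25.1, -2.3), (-13.7, 5.6), (-11.9, 5.4), (-3.2, 4.3), (14.8, -9.0), (20.8, 4.8)]
   ini arm mid y 0.0996 [0.0899 0.1094] block [0.0789 0.121 ]
   fin arm mid y 0.0059 [-0.0035  0.0152] block [-0.0148  0.0278]
```

```bash
python3 - <<'E'
from h import *
fin=pickle.load(open('fin.pkl','rb'))
ini=[pickle.load(open(n+'0.pkl','rb')) for n in('top','scene')]
for nm,i in(('top',0),('scene',1)):
  for lab,d in(('ini',ini[i]),('fin',fin[i])):
    hsv=cv2.cvtColor(d["color"],cv2.COLOR_BGR2HSV);u0,v0=proj(d,fx((.03,-.06,.024)))
    ym=cv2.inRange(hsv,(20,90,110),(35,255,255));n,l,st,c=cv2.connectedComponentsWithStats(ym)
    H=[]
    for k in range(1,n):
        w=tof(ray(d,*c[k],.024))
        if st[k,4]>=3 and -.035<w[0]<.1 and -.14<w[1]<.03:H.append(w[:2])
    print(nm,lab,'holes',(np.array(H)*1e3).round(1).tolist())
    # jaw face upper edge at z .046 and green start at z .024
    g=d["color"].astype(np.float32)
    for fxv in(.0,.06):
        for h,lo,hi in((.046,-.145,-.120),(.024,-.14,-.08)):
            y=np.arange(lo,hi,.001);uv=np.array([proj(d,fx((fxv,yy,h))) for yy in y]).astype(np.float32)
            p=cv2.remap(g,uv[:,:1],uv[:,1:],cv2.INTER_LINEAR).reshape(-1,3)
            if h>.03:c=p.max(1);k=np.gradient(c).argmin();print('  x',fxv,'jaw top edge',y[k].round(4),end=' ')
            else:c=p[:,1]-p[:,2];k=np.gradient(c).argmax();print('green from',y[k].round(4))
E
```

```text
top ini holes [[72.7, -94.0], [73.5, 4.9], [-5.7, -92.8], [-3.1, 5.1]]
  x 0.0 jaw top edge -0.131 green from -0.098
  x 0.06 jaw top edge -0.132 green from -0.098
top fin holes [[73.8, -126.6], [74.2, -27.1], [-4.0, -125.6], [-4.5, -27.9]]
  x 0.0 jaw top edge -0.131 green from -0.132
  x 0.06 jaw top edge -0.132 green from -0.13
scene ini holes [[-5.3, -96.3], [-4.1, 2.8], [72.5, -97.2], [73.7, 1.0]]
  x 0.0 jaw top edge -0.134 green from -0.102
  x 0.06 jaw top edge -0.136 green from -0.102
scene fin holes [[-4.4, -128.1], [-4.5, -30.1], [74.1, -128.5], [73.6, -30.5]]
  x 0.0 jaw top edge -0.134 green from -0.126
  x 0.06 jaw top edge -0.136 green from -0.135
```

```bash
python3 - <<'E'
from h import *
fin=pickle.load(open('fin.pkl','rb'))[1]
for lab,d,yc in(('ini',pickle.load(open('scene0.pkl','rb')),.10),)+tuple((f's{k}',pickle.load(open(f's{k}.pkl','rb')),v) for k,v in((1,.1),(2,.06),(3,.019),(4,.008),(5,.006)))+(('fin',fin,.006),):
    g=d["color"].max(-1).astype(np.float32);y=np.arange(-.05,.03,.0003)+yc;pr=[]
    for fxv in np.arange(.018,.05,.002):
        uv=np.array([proj(d,fx((fxv,yy,.046))) for yy in y]).astype(np.float32)
        pr.append(cv2.remap(g,uv[:,:1],uv[:,1:],cv2.INTER_LINEAR).ravel())
    c=np.median(pr,0);gr=np.gradient(cv2.GaussianBlur(c.reshape(-1,1),(1,7),0).ravel())
    a=y>yc-.002;b=(y<yc-.012)
    dark=np.clip(95-c,0,None)*((y<yc-.008)&(y>yc-.045));P=cloud(d);z=P[...,2];cc,s=np.cos(YAW),np.sin(YAW);f=(P[...,:2]-C)@np.array([[cc,-s],[s,cc]])
    m=(abs(z-.046)<.003)&(abs(f[...,0]-.03)<.03)&(abs(f[...,1]-yc)<.017)
    am=f[m][:,1].mean()
    print(lab,'arm mid',am.round(4),'arm +y edge',y[a][gr[a].argmin()].round(4),'pad darkest',y[c==c[b].min()].mean().round(4),'pad back',y[b][gr[b].argmax()].round(4))
E
```

```text
ini arm mid 0.0996 arm +y edge 0.1082 pad darkest 0.0704 pad back 0.0755
s1 arm mid 0.0996 arm +y edge 0.1082 pad darkest 0.0704 pad back 0.0755
s2 arm mid 0.0591 arm +y edge 0.0676 pad darkest 0.0328 pad back 0.0109
s3 arm mid 0.0178 arm +y edge 0.0269 pad darkest -0.0082 pad back -0.0037
s4 arm mid 0.0073 arm +y edge 0.0162 pad darkest -0.0159 pad back -0.0138
s5 arm mid 0.0052 arm +y edge 0.0139 pad darkest -0.0164 pad back -0.0134
fin arm mid 0.0059 arm +y edge 0.0148 pad darkest -0.0158 pad back -0.0113
```

The board is flush: its centre is at y = -76.8 mm and home is -77. The carriage centre is at about 9 mm, so the pad is only pressed in about 3 mm, with the force agreeing. There is time left, so I'll mend it: re-grip, loosen, push about 3.5 mm more and retighten.

```bash
python3 - <<'E'
from h import *;from cell import sense
plan(sense(),np.append(fx((-.0991,.0088,0))[:2],.19),barang(1.3))
E
```

```text
t 11.57 pos [0.5217 0.1504 0.2179] fix [-0.105   0.244   0.2179] xang 145.0 tilt 0.05 gap 0.0681 F [-0.1 -0.1  0.6] T [-0.05 -0.02  0.03] j7 0.68
 shift/0.2 [-0.7765 -0.8836  0.1407] roll/2pi -0.0043 deg -1.6
```

jog_arm(motion=[{"dx": -0.777, "dy": -0.884, "dz": 0.0, "roll": -0.004, "claw": 0.2}, {"dx": -0.777, "dy": -0.884, "dz": 0.0, "roll": -0.004, "claw": 0.2}, {"dx": -0.777, "dy": -0.884, "dz": 0.0, "roll": -0.004, "claw": 0.2}, {"dx": -0.777, "dy": -0.884, "dz": 0.0, "roll": -0.004, "claw": 0.2}, {"dx": -0.777, "dy": -0.884, "dz": 0.0, "roll": -0.004, "claw": 0.2}, {"dx": -0.777, "dy": -0.884, "dz": 0.1, "roll": -0.004, "claw": 0.2}, {"dx": -0.777, "dy": -0.884, "dz": 0.14, "roll": -0.004, "claw": 0.2}, {"dx": -0.777, "dy": -0.884, "dz": 0.14, "roll": -0.004, "claw": 0.2}])

```text
t: 12.23
ee_pos: [0.5455, -0.0863, 0.1882]
eef_rot: [-0.915, -3.001, 0.003]
force: [-0.9, 0.9, 0.1]
finger_gap: 0.0681
gripper_force: 0.0
```

```bash
python3 - <<'E'
from h import *;from cell import sense
plan(sense(),np.append(fx((-.0991,.0088,0))[:2],.0985),barang(1.3))
E
```

```text
t 12.23 pos [ 0.5455 -0.0863  0.1882] fix [-0.1015  0.0062  0.1882] xang 146.1 tilt 0.25 gap 0.0681 F [-0.9  0.9  0.1] T [ 0.01  0.09 -0.01] j7 1.2
 shift/0.2 [-0.0027  0.0191  0.4482] roll/2pi -0.0014 deg -0.5
```

jog_arm(motion=[{"dx": 0.0, "dy": 0.018, "dz": 0.1, "roll": -0.001, "claw": 0.3}, {"dx": 0.0, "dy": 0.018, "dz": 0.22, "roll": -0.001, "claw": 0.3}, {"dx": 0.0, "dy": 0.018, "dz": 0.34, "roll": -0.001, "claw": 0.3}, {"dx": 0.0, "dy": 0.018, "dz": 0.42, "roll": -0.001, "claw": 0.4}, {"dx": 0.0, "dy": 0.018, "dz": 0.44, "roll": -0.001, "claw": 0.5}, {"dx": 0.0, "dy": 0.018, "dz": 0.44, "roll": -0.001, "claw": 0.5}])

```text
t: 12.73
ee_pos: [0.549, -0.0786, 0.1013]
eef_rot: [-0.893, -3.01, 0.0]
force: [0.1, -0.7, 0.3]
finger_gap: 0.0427
gripper_force: 0.0
```

```bash
python3 - <<'E'
from h import *;from cell import sense
plan(sense(),np.append(fx((-.0991,.0088,0))[:2],.0985),barang(1.3))
E
```

```text
t 12.73 pos [ 0.549  -0.0786  0.1013] fix [-0.0974  0.0136  0.1013] xang 146.9 tilt 0.13 gap 0.0427 F [ 0.1 -0.7  0.3] T [-0.03 -0.01  0.01] j7 1.25
 shift/0.2 [-0.0079 -0.0241  0.0142] roll/2pi 0.001 deg 0.4
```

jog_arm(motion=[{"dx": -0.008, "dy": -0.022, "dz": 0.013, "roll": 0.001, "claw": 0.5}, {"dx": -0.008, "dy": -0.022, "dz": 0.013, "roll": 0.001, "claw": 0.6}, {"dx": -0.008, "dy": -0.022, "dz": 0.013, "roll": 0.001, "claw": 0.7}, {"dx": -0.008, "dy": -0.022, "dz": 0.013, "roll": 0.001, "claw": 0.9}, {"dx": -0.008, "dy": -0.022, "dz": 0.013, "roll": 0.001, "claw": 0.9}, {"dx": -0.008, "dy": -0.022, "dz": 0.013, "roll": 0.001, "claw": 0.9}, {"dx": -0.008, "dy": -0.022, "dz": 0.013, "roll": 0.001, "claw": 0.9}], force=20)

```text
t: 13.32
ee_pos: [0.5483, -0.0841, 0.1004]
eef_rot: [-0.904, -3.008, -0.0]
force: [-4.1, 0.1, 7.1]
finger_gap: 0.0153
gripper_force: 18.9
```

```bash
python3 - <<'E'
from h import *;from cell import sense
plan(sense(),np.append(fx((-.0991,.0088,0))[:2],.0985),barang(.25))
E
```

```text
t 13.32 pos [ 0.5483 -0.0841  0.1004] fix [-0.0986  0.0082  0.1004] xang 146.5 tilt 0.03 gap 0.0153 F [-4.1  0.1  7.1] T [-0.09  0.83  0.04] j7 1.25
 shift/0.2 [0.0039 0.001  0.0095] roll/2pi -0.1876 deg -67.5
```

jog_arm(motion=[{"dx": 0.0, "dy": 0.0, "dz": 0.0, "roll": -0.01, "claw": 0.9}, {"dx": 0.0, "dy": 0.0, "dz": 0.0, "roll": -0.025, "claw": 0.9}, {"dx": 0.0, "dy": 0.0, "dz": 0.0, "roll": -0.04, "claw": 0.9}, {"dx": 0.0, "dy": 0.0, "dz": 0.0, "roll": -0.055, "claw": 0.9}, {"dx": 0.0, "dy": 0.0, "dz": 0.0, "roll": -0.07, "claw": 0.9}, {"dx": 0.0, "dy": 0.0, "dz": 0.0, "roll": -0.085, "claw": 0.9}, {"dx": 0.0, "dy": 0.0, "dz": 0.0, "roll": -0.1, "claw": 0.9}, {"dx": 0.0, "dy": 0.0, "dz": 0.0, "roll": -0.115, "claw": 0.9}])

```text
t: 13.98
ee_pos: [0.5486, -0.0828, 0.1003]
eef_rot: [-0.225, 3.133, 0.003]
force: [-2.1, 2.2, 0.7]
finger_gap: 0.0136
gripper_force: 20.4
```

jog_arm(motion=[{"dx": 0.0, "dy": 0.0, "dz": 0.0, "roll": -0.015, "claw": 0.9}, {"dx": 0.0, "dy": 0.0, "dz": 0.0, "roll": -0.03, "claw": 0.9}, {"dx": 0.0, "dy": 0.0, "dz": 0.0, "roll": -0.045, "claw": 0.9}, {"dx": 0.0, "dy": 0.0, "dz": 0.0, "roll": -0.06, "claw": 0.9}, {"dx": 0.0, "dy": 0.0, "dz": 0.0, "roll": -0.072, "claw": 0.9}, {"dx": 0.0, "dy": 0.0, "dz": 0.0, "roll": -0.072, "claw": 0.9}, {"dx": 0.0, "dy": 0.0, "dz": 0.0, "roll": -0.072, "claw": 0.9}])

```text
t: 14.57
ee_pos: [0.5482, -0.0828, 0.1003]
eef_rot: [0.915, -3.005, -0.003]
force: [-3.7, 1.9, 5.4]
finger_gap: 0.0137
gripper_force: 41.4
```

```bash
cat > arm.py <<'E'
from h import *;from cell import sense,get_image
d=get_image("scene");P=cloud(d);z=P[...,2];cc,s=np.cos(YAW),np.sin(YAW);f=(P[...,:2]-C)@np.array([[cc,-s],[s,cc]])
m=(abs(z-.046)<.003)&(abs(f[...,0]-.03)<.03)&(abs(f[...,1]-.006)<.02)
a=f[m][:,1].mean();print('scene arm mid',a.round(4),'carriage y ~',(a+.003).round(4))
S=sense();t=tof(S["ee_pos"]);plan(S,fx((t[0],t[1]-(a-.0022),t[2])),barang(.25))
E
python3 arm.py
```

```text
scene arm mid 0.0073 carriage y ~ 0.0103
t 14.62 pos [ 0.5482 -0.0827  0.1003] fix [-0.0985  0.0095  0.1003] xang -146.1 tilt 0.1 gap 0.0134 F [-3.9  3.2  6.2] T [ 0.17  0.66 -0.26] j7 2.28
 shift/0.2 [ 0.0123 -0.0222 -0.    ] roll/2pi -0.0006 deg -0.2
```

jog_arm(motion=[{"dx": 0.002, "dy": -0.004, "dz": 0.0, "roll": 0.0, "claw": 0.9}, {"dx": 0.004, "dy": -0.008, "dz": 0.0, "roll": 0.0, "claw": 0.9}, {"dx": 0.006, "dy": -0.012, "dz": 0.0, "roll": 0.0, "claw": 0.9}, {"dx": 0.009, "dy": -0.016, "dz": 0.0, "roll": 0.0, "claw": 0.9}, {"dx": 0.011, "dy": -0.02, "dz": 0.0, "roll": 0.0, "claw": 0.9}, {"dx": 0.013, "dy": -0.025, "dz": 0.0, "roll": 0.0, "claw": 0.9}, {"dx": 0.013, "dy": -0.025, "dz": 0.0, "roll": 0.0, "claw": 0.9}, {"dx": 0.013, "dy": -0.025, "dz": 0.0, "roll": 0.0, "claw": 0.9}])

```text
t: 15.28
ee_pos: [0.5485, -0.087, 0.1003]
eef_rot: [0.916, -3.005, -0.005]
force: [-5.1, 4.4, 6.2]
finger_gap: 0.0135
gripper_force: 41.6
```

```bash
python3 arm.py
```

```text
scene arm mid 0.003 carriage y ~ 0.006
t 15.33 pos [ 0.5486 -0.087   0.1003] fix [-0.0986  0.0052  0.1003] xang -146.1 tilt 0.19 gap 0.0133 F [-5.1  4.9  6.5] T [ 0.7   0.84 -0.19] j7 2.29
 shift/0.2 [ 0.002  -0.0035 -0.    ] roll/2pi -0.0004 deg -0.2
```

jog_arm(motion=[{"dx": 0.003, "dy": -0.006, "dz": 0.0, "roll": 0.0, "claw": 0.9}, {"dx": 0.003, "dy": -0.006, "dz": 0.0, "roll": 0.015, "claw": 0.9}, {"dx": 0.003, "dy": -0.006, "dz": 0.0, "roll": 0.03, "claw": 0.9}, {"dx": 0.003, "dy": -0.006, "dz": 0.0, "roll": 0.045, "claw": 0.9}, {"dx": 0.003, "dy": -0.006, "dz": 0.0, "roll": 0.06, "claw": 0.9}, {"dx": 0.003, "dy": -0.006, "dz": 0.0, "roll": 0.075, "claw": 0.9}, {"dx": 0.003, "dy": -0.006, "dz": 0.0, "roll": 0.09, "claw": 0.9}, {"dx": 0.003, "dy": -0.006, "dz": 0.0, "roll": 0.1, "claw": 0.9}])

```text
t: 16.0
ee_pos: [0.5487, -0.0882, 0.0999]
eef_rot: [-0.061, -3.139, -0.005]
force: [-4.2, 4.1, 6.1]
finger_gap: 0.0131
gripper_force: 22.8
```

jog_arm(motion=[{"dx": 0.0, "dy": 0.0, "dz": 0.0, "roll": 0.015, "claw": 0.9}, {"dx": 0.0, "dy": 0.0, "dz": 0.0, "roll": 0.03, "claw": 0.9}, {"dx": 0.0, "dy": 0.0, "dz": 0.0, "roll": 0.045, "claw": 0.9}, {"dx": 0.0, "dy": 0.0, "dz": 0.0, "roll": 0.06, "claw": 0.9}, {"dx": 0.0, "dy": 0.0, "dz": 0.0, "roll": 0.075, "claw": 0.9}, {"dx": 0.0, "dy": 0.0, "dz": 0.0, "roll": 0.09, "claw": 0.9}, {"dx": 0.0, "dy": 0.0, "dz": 0.0, "roll": 0.09, "claw": 0.9}, {"dx": 0.0, "dy": 0.0, "dz": 0.0, "roll": 0.09, "claw": 0.9}])

```text
t: 16.67
ee_pos: [0.5482, -0.0887, 0.1004]
eef_rot: [-0.929, -2.997, -0.003]
force: [-5.9, 3.4, 9.5]
finger_gap: 0.0133
gripper_force: 46.9
```

```bash
python3 arm.py
```

```text
scene arm mid 0.0034 carriage y ~ 0.0064
t 16.72 pos [ 0.5482 -0.0887  0.1004] fix [-0.0991  0.0035  0.1004] xang 145.6 tilt 0.25 gap 0.0132 F [-6.   3.6  9.8] T [1.1  1.26 0.23] j7 1.25
 shift/0.2 [-0.0037 -0.0045 -0.    ] roll/2pi -0.1903 deg -68.5
```

jog_arm(motion=[{"dx": 0.0, "dy": 0.0, "dz": 0.0, "roll": 0.0, "claw": 0.6}, {"dx": 0.0, "dy": 0.0, "dz": 0.0, "roll": 0.0, "claw": 0.4}, {"dx": 0.0, "dy": 0.0, "dz": 0.0, "roll": 0.0, "claw": 0.3}, {"dx": 0.0, "dy": 0.0, "dz": 0.0, "roll": 0.0, "claw": 0.2}, {"dx": 0.0, "dy": 0.0, "dz": -0.1, "roll": 0.0, "claw": 0.2}, {"dx": 0.0, "dy": 0.0, "dz": -0.25, "roll": 0.0, "claw": 0.2}, {"dx": 0.0, "dy": 0.0, "dz": -0.4, "roll": 0.0, "claw": 0.2}, {"dx": 0.0, "dy": 0.0, "dz": -0.5, "roll": 0.0, "claw": 0.2}])

```text
t: 17.38
ee_pos: [0.5506, -0.0914, 0.202]
eef_rot: [0.932, 2.997, 0.001]
force: [0.7, -0.9, 0.9]
finger_gap: 0.0681
gripper_force: 0.0
```

jog_arm(motion=[{"dx": 0.8, "dy": 0.9, "dz": -0.1, "roll": 0.0, "claw": 0.2}, {"dx": 0.8, "dy": 0.9, "dz": -0.1, "roll": 0.0, "claw": 0.2}, {"dx": 0.8, "dy": 0.9, "dz": -0.1, "roll": 0.0, "claw": 0.2}, {"dx": 0.8, "dy": 0.9, "dz": -0.1, "roll": 0.0, "claw": 0.2}, {"dx": 0.8, "dy": 0.9, "dz": -0.1, "roll": 0.0, "claw": 0.2}, {"dx": 0.8, "dy": 0.9, "dz": -0.1, "roll": 0.0, "claw": 0.2}, {"dx": 0.8, "dy": 0.9, "dz": -0.1, "roll": 0.0, "claw": 0.2}, {"dx": 0.8, "dy": 0.9, "dz": -0.1, "roll": 0.0, "claw": 0.2}])

```text
t: 18.05
ee_pos: [0.5194, 0.1506, 0.2194]
eef_rot: [0.925, 3.002, 0.001]
force: [1.5, -1.1, 0.1]
finger_gap: 0.0683
gripper_force: 0.0
```

```bash
python3 arm.py; python3 - <<'E'
from h import *;from cell import get_image
d=get_image("top");P=cloud(d);z=P[...,2];c,s=np.cos(YAW),np.sin(YAW);f=np.concatenate([(P[...,:2]-C)@np.array([[c,-s],[s,c]]),z[...,None]],-1)
m=(d["color"].max(-1)<60)&(z>.1)&(z<.145)&(abs(f[...,0]+.1)<.04)&(abs(f[...,1]-.006)<.04);q=f[m]
h=q@[-.5,0,.866];ss=q@[.866,0,.5];t=h>np.percentile(h,97)-.004;r=cv2.minAreaRect(np.c_[ss,q[:,1]][t].astype(np.float32));print('knob',m.sum(),r,.7+np.radians(90-r[2]))
m=(abs(z-.046)<.003)&(abs(f[...,0]-.03)<.03)&(abs(f[...,1]-.006)<.02);print('top arm mid',f[m][:,1].mean())
hsv=cv2.cvtColor(d["color"],cv2.COLOR_BGR2HSV);ym=cv2.inRange(hsv,(20,90,110),(35,255,255));n,l,st,c=cv2.connectedComponentsWithStats(ym)
W=[tof(ray(d,*c[k],.024))[:2] for k in range(1,n) if st[k,4]>=3];print('holes',[(w*1e3).round(1).tolist() for w in W if -.035<w[0]<.1 and -.14<w[1]<.03])
E
```

```text
scene arm mid 0.0062 carriage y ~ 0.0092
t 18.1 pos [0.5197 0.1482 0.2193] fix [-0.1072  0.2421  0.2193] xang 145.5 tilt 0.03 gap 0.0682 F [ 0.5 -0.4  0.1] T [ 0.03  0.04 -0.03] j7 0.7
 shift/0.2 [-0.0128 -0.0157  0.    ] roll/2pi -0.1903 deg -68.5
knob 167 ((-0.025555912405252457, 0.010232975706458092), (0.012531859800219536, 0.040527693927288055), 58.47169876098633) 1.2502726641813964
top arm mid 0.009389233380324357
holes [[73.8, -126.6], [74.2, -27.1], [-4.0, -125.6], [-4.5, -27.9]]
```

The carriage appears to have come back to where it was, at about 9 mm. I'll compare sub-pixel against the earlier images, and check whether it is creeping.

```bash
cat > prof.py <<'E'
from h import *;from cell import get_image,sense
fin=pickle.load(open('fin.pkl','rb'));now=[get_image(n) for n in('top','scene')]
pickle.dump(now,open('now.pkl','wb'))
def prof(d,xs,h,y):
    g=d["color"].max(-1).astype(np.float32);pr=[]
    for x in xs:
        uv=np.array([proj(d,fx((x,yy,h))) for yy in y]).astype(np.float32)
        pr.append(cv2.remap(g,uv[:,:1],uv[:,1:],cv2.INTER_LINEAR).ravel())
    return np.mean(pr,0)
y=np.arange(-.05,.05,.0005)
for i,n in enumerate(('top','scene')):
  for nm,xs,h in(('arm',np.arange(.018,.05,.001),.046),('block',np.arange(-.085,-.06,.001),.093)):
    ref=prof(fin[i],xs,h,y);L=[('fin',fin[i]),('now',now[i])]
    if i: L+=[(k,pickle.load(open(k+'.pkl','rb'))) for k in('s4','s5')]
    o=[]
    for lab,d in L:
        sh=np.arange(-.008,.008,.0002);c=[np.corrcoef(ref[40:-40],prof(d,xs,h,y+s)[40:-40])[0,1] for s in sh];o.append((lab,round(sh[np.argmax(c)]*1e3,1),round(max(c),3)))
    print(n,nm,'shift vs fin mm',o)
E
python3 prof.py
```

```text
top arm shift vs fin mm [('fin', np.float64(-0.0), np.float64(1.0)), ('now', np.float64(-0.0), np.float64(1.0))]
top block shift vs fin mm [('fin', np.float64(-0.0), np.float64(1.0)), ('now', np.float64(-0.0), np.float64(0.999))]
scene arm shift vs fin mm [('fin', np.float64(-0.0), np.float64(1.0)), ('now', np.float64(0.2), np.float64(1.0)), ('s4', np.float64(1.0), np.float64(0.991)), ('s5', np.float64(-0.4), np.float64(0.998))]
scene block shift vs fin mm [('fin', np.float64(-0.0), np.float64(1.0)), ('now', np.float64(0.2), np.float64(0.996)), ('s4', np.float64(0.4), np.float64(0.833)), ('s5', np.float64(-1.8), np.float64(0.728))]
```

Both views show the carriage back at the same place (within about 0.2 mm), so it gave way a little on release. I'll redo it with the knob turned nearer its stop and a staged release, watching the arm.

jog_arm(motion=[{"dx": -0.765, "dy": -0.868, "dz": 0.0, "roll": 0.0, "claw": 0.2}, {"dx": -0.765, "dy": -0.868, "dz": 0.0, "roll": 0.0, "claw": 0.2}, {"dx": -0.765, "dy": -0.868, "dz": 0.0, "roll": 0.0, "claw": 0.2}, {"dx": -0.765, "dy": -0.868, "dz": 0.0, "roll": 0.0, "claw": 0.2}, {"dx": -0.765, "dy": -0.868, "dz": 0.0, "roll": 0.0, "claw": 0.2}, {"dx": -0.765, "dy": -0.868, "dz": 0.1, "roll": 0.0, "claw": 0.2}, {"dx": -0.765, "dy": -0.868, "dz": 0.15, "roll": 0.0, "claw": 0.2}, {"dx": -0.765, "dy": -0.868, "dz": 0.15, "roll": 0.0, "claw": 0.2}])

```text
t: 18.92
ee_pos: [0.5451, -0.0844, 0.1872]
eef_rot: [-0.941, -2.993, 0.003]
force: [-0.2, 0.4, 0.0]
finger_gap: 0.0684
gripper_force: 0.0
```

```bash
python3 - <<'E'
from h import *;from cell import sense
plan(sense(),np.append(fx((-.0988,.0088,0))[:2],.0995),barang(1.3))
E
```

```text
t 18.92 pos [ 0.5451 -0.0844  0.1872] fix [-0.1018  0.0081  0.1872] xang 145.1 tilt 0.28 gap 0.0684 F [-0.2  0.4  0. ] T [ 0.07 -0.03 -0.  ] j7 1.18
 shift/0.2 [-0.011   0.0137  0.4384] roll/2pi -0.0041 deg -1.5
```

jog_arm(motion=[{"dx": -0.016, "dy": -0.011, "dz": 0.1, "roll": -0.004, "claw": 0.3}, {"dx": -0.016, "dy": -0.011, "dz": 0.22, "roll": -0.004, "claw": 0.3}, {"dx": -0.016, "dy": -0.011, "dz": 0.34, "roll": -0.004, "claw": 0.3}, {"dx": -0.016, "dy": -0.011, "dz": 0.43, "roll": -0.004, "claw": 0.4}, {"dx": -0.016, "dy": -0.011, "dz": 0.44, "roll": -0.004, "claw": 0.5}, {"dx": -0.016, "dy": -0.011, "dz": 0.44, "roll": -0.004, "claw": 0.5}])

```text
t: 19.42
ee_pos: [0.5482, -0.0841, 0.101]
eef_rot: [-0.892, -3.01, -0.0]
force: [0.8, -0.5, -0.1]
finger_gap: 0.043
gripper_force: 0.0
```

```bash
python3 - <<'E'
from h import *;from cell import sense
plan(sense(),np.append(fx((-.0988,.0088,0))[:2],.0995),barang(1.25))
E
```

```text
t 19.42 pos [ 0.5482 -0.0841  0.101 ] fix [-0.0987  0.0082  0.101 ] xang 147.0 tilt 0.12 gap 0.043 F [ 0.8 -0.5 -0.1] T [ 0.03 -0.04 -0.03] j7 1.27
 shift/0.2 [0.0025 0.002  0.0074] roll/2pi -0.0073 deg -2.6
```

jog_arm(motion=[{"dx": 0.002, "dy": 0.002, "dz": 0.007, "roll": 0.0, "claw": 0.6}, {"dx": 0.002, "dy": 0.002, "dz": 0.007, "roll": 0.0, "claw": 0.9}, {"dx": 0.002, "dy": 0.002, "dz": 0.007, "roll": 0.0, "claw": 0.9}, {"dx": 0.002, "dy": 0.002, "dz": 0.007, "roll": 0.0, "claw": 0.9}, {"dx": 0.002, "dy": 0.002, "dz": 0.007, "roll": 0.0, "claw": 0.9}, {"dx": 0.002, "dy": 0.002, "dz": 0.007, "roll": -0.015, "claw": 0.9}, {"dx": 0.002, "dy": 0.002, "dz": 0.007, "roll": -0.03, "claw": 0.9}, {"dx": 0.002, "dy": 0.002, "dz": 0.007, "roll": -0.045, "claw": 0.9}], force=20)

```text
t: 20.08
ee_pos: [0.5487, -0.0842, 0.1016]
eef_rot: [0.455, 3.108, 0.002]
force: [-4.8, 2.2, 10.1]
finger_gap: 0.0141
gripper_force: 19.0
```

jog_arm(motion=[{"dx": 0.0, "dy": 0.0, "dz": 0.0, "roll": -0.016, "claw": 0.9}, {"dx": 0.0, "dy": 0.0, "dz": 0.0, "roll": -0.032, "claw": 0.9}, {"dx": 0.0, "dy": 0.0, "dz": 0.0, "roll": -0.048, "claw": 0.9}, {"dx": 0.0, "dy": 0.0, "dz": 0.0, "roll": -0.064, "claw": 0.9}, {"dx": 0.0, "dy": 0.0, "dz": 0.0, "roll": -0.08, "claw": 0.9}, {"dx": 0.0, "dy": 0.0, "dz": 0.0, "roll": -0.096, "claw": 0.9}, {"dx": 0.0, "dy": 0.0, "dz": 0.0, "roll": -0.112, "claw": 0.9}, {"dx": 0.0, "dy": 0.0, "dz": 0.0, "roll": -0.128, "claw": 0.9}])

```text
t: 20.75
ee_pos: [0.5488, -0.0832, 0.1009]
eef_rot: [-0.798, 3.037, 0.003]
force: [-2.8, 2.7, 3.9]
finger_gap: 0.0127
gripper_force: 37.4
```

```bash
python3 arm.py
```

```text
scene arm mid 0.0067 carriage y ~ 0.0097
t 20.8 pos [ 0.5488 -0.0833  0.101 ] fix [-0.098   0.0089  0.101 ] xang -150.4 tilt 0.13 gap 0.0133 F [-2.7  3.1  4. ] T [ 0.42  0.4  -0.21] j7 2.22
 shift/0.2 [ 0.0095 -0.0205 -0.    ] roll/2pi -0.0123 deg -4.4
```

jog_arm(motion=[{"dx": 0.0, "dy": 0.0, "dz": 0.0, "roll": -0.01, "claw": 0.9}, {"dx": 0.003, "dy": -0.005, "dz": 0.0, "roll": -0.01, "claw": 0.9}, {"dx": 0.005, "dy": -0.01, "dz": 0.0, "roll": -0.01, "claw": 0.9}, {"dx": 0.007, "dy": -0.015, "dz": 0.0, "roll": -0.01, "claw": 0.9}, {"dx": 0.009, "dy": -0.02, "dz": 0.0, "roll": -0.01, "claw": 0.9}, {"dx": 0.011, "dy": -0.024, "dz": 0.0, "roll": -0.01, "claw": 0.9}, {"dx": 0.013, "dy": -0.027, "dz": 0.0, "roll": -0.01, "claw": 0.9}, {"dx": 0.013, "dy": -0.027, "dz": 0.0, "roll": -0.01, "claw": 0.9}])

```text
t: 21.47
ee_pos: [0.549, -0.0879, 0.101]
eef_rot: [-0.884, 3.013, 0.005]
force: [-2.4, 6.6, 7.0]
finger_gap: 0.0132
gripper_force: 38.6
```

```bash
python3 arm.py
```

```text
scene arm mid 0.0018 carriage y ~ 0.0048
t 21.52 pos [ 0.549  -0.0879  0.101 ] fix [-0.0982  0.0043  0.101 ] xang -147.3 tilt 0.19 gap 0.0132 F [-3.8  4.8  5.4] T [ 1.02  0.66 -0.21] j7 2.28
 shift/0.2 [-0.0009  0.0017  0.    ] roll/2pi -0.0037 deg -1.3
```

jog_arm(motion=[{"dx": 0.0, "dy": 0.0, "dz": 0.0, "roll": 0.016, "claw": 0.9}, {"dx": 0.0, "dy": 0.0, "dz": 0.0, "roll": 0.032, "claw": 0.9}, {"dx": 0.0, "dy": 0.0, "dz": 0.0, "roll": 0.048, "claw": 0.9}, {"dx": 0.0, "dy": 0.0, "dz": 0.0, "roll": 0.064, "claw": 0.9}, {"dx": 0.0, "dy": 0.0, "dz": 0.0, "roll": 0.08, "claw": 0.9}, {"dx": 0.0, "dy": 0.0, "dz": 0.0, "roll": 0.096, "claw": 0.9}, {"dx": 0.0, "dy": 0.0, "dz": 0.0, "roll": 0.112, "claw": 0.9}, {"dx": 0.0, "dy": 0.0, "dz": 0.0, "roll": 0.128, "claw": 0.9}])

```text
t: 22.18
ee_pos: [0.5488, -0.0885, 0.1011]
eef_rot: [-0.371, -3.119, -0.004]
force: [-5.2, 2.4, 9.1]
finger_gap: 0.0135
gripper_force: 30.9
```

jog_arm(motion=[{"dx": 0.0, "dy": 0.0, "dz": 0.0, "roll": 0.016, "claw": 0.9}, {"dx": 0.0, "dy": 0.0, "dz": 0.0, "roll": 0.032, "claw": 0.9}, {"dx": 0.0, "dy": 0.0, "dz": 0.0, "roll": 0.048, "claw": 0.9}, {"dx": 0.0, "dy": 0.0, "dz": 0.0, "roll": 0.064, "claw": 0.9}, {"dx": 0.0, "dy": 0.0, "dz": 0.0, "roll": 0.078, "claw": 0.9}, {"dx": 0.0, "dy": 0.0, "dz": 0.0, "roll": 0.078, "claw": 0.9}])

```text
t: 22.68
ee_pos: [0.5484, -0.0893, 0.101]
eef_rot: [-1.114, -2.935, -0.002]
force: [-5.3, 2.8, 8.4]
finger_gap: 0.0133
gripper_force: 47.1
```

```bash
python3 arm.py
```

```text
scene arm mid 0.0034 carriage y ~ 0.0064
t 22.73 pos [ 0.5484 -0.0893  0.101 ] fix [-0.0989  0.0029  0.101 ] xang 138.6 tilt 0.13 gap 0.0134 F [-4.8  2.3  8. ] T [0.92 0.93 0.21] j7 1.15
 shift/0.2 [-0.0043 -0.0041 -0.    ] roll/2pi -0.2097 deg -75.5
```

jog_arm(motion=[{"dx": 0.0, "dy": 0.0, "dz": 0.0, "roll": 0.0, "claw": 0.78}, {"dx": 0.0, "dy": 0.0, "dz": 0.0, "roll": 0.0, "claw": 0.7}, {"dx": 0.0, "dy": 0.0, "dz": 0.0, "roll": 0.0, "claw": 0.65}])

```text
t: 22.98
ee_pos: [0.5495, -0.0908, 0.1003]
eef_rot: [1.111, 2.937, 0.0]
force: [-0.3, -0.3, 0.1]
finger_gap: 0.0296
gripper_force: 0.0
```

```bash
python3 arm.py
```

```text
scene arm mid 0.0039 carriage y ~ 0.0069
t 23.03 pos [ 0.5494 -0.0908  0.1002] fix [-0.098   0.0014  0.1002] xang 138.6 tilt 0.06 gap 0.0299 F [0.7 0.1 0.5] T [-0.08  0.01  0.01] j7 1.15
 shift/0.2 [-0.006  -0.0057  0.    ] roll/2pi -0.2096 deg -75.5
```

```bash
python3 arm.py|head -1; python3 arm.py | head -1;python3 arm.py
```

```text
scene arm mid 0.0039 carriage y ~ 0.0069
scene arm mid 0.0039 carriage y ~ 0.0069
scene arm mid 0.004 carriage y ~ 0.007
t 23.18 pos [ 0.5491 -0.0908  0.1   ] fix [-0.0984  0.0014  0.1   ] xang 138.6 tilt 0.01 gap 0.0302 F [ 0.1 -0.2 -0.5] T [-0.01  0.   -0.01] j7 1.15
 shift/0.2 [-0.0064 -0.0061  0.    ] roll/2pi -0.2096 deg -75.5
```

It holds steadily. I'll open fully, centre on the bar and lift straight up.

jog_arm(motion=[{"dx": 0.0, "dy": 0.0, "dz": 0.0, "roll": 0.0, "claw": 0.4}, {"dx": 0.005, "dy": 0.005, "dz": 0.0, "roll": 0.0, "claw": 0.2}, {"dx": 0.015, "dy": 0.015, "dz": 0.0, "roll": 0.0, "claw": 0.2}, {"dx": 0.015, "dy": 0.015, "dz": -0.05, "roll": 0.0, "claw": 0.2}, {"dx": 0.015, "dy": 0.015, "dz": -0.12, "roll": 0.0, "claw": 0.2}])

```text
t: 23.6
ee_pos: [0.5477, -0.0858, 0.1237]
eef_rot: [-1.108, -2.937, 0.001]
force: [0.5, -0.8, 0.6]
finger_gap: 0.0687
gripper_force: 0.0
```

```bash
python3 arm.py
```

```text
scene arm mid 0.0041 carriage y ~ 0.0071
t 23.65 pos [ 0.5502 -0.0865  0.1271] fix [-0.0969  0.0056  0.1271] xang 138.6 tilt 0.21 gap 0.0686 F [0.6 1.1 1.2] T [-0.06 -0.08  0.02] j7 1.13
 shift/0.2 [-0.0069 -0.0066  0.    ] roll/2pi -0.2095 deg -75.4
```

jog_arm(motion=[{"dx": 0.0, "dy": 0.0, "dz": -0.1, "roll": 0.0, "claw": 0.2}, {"dx": 0.0, "dy": 0.0, "dz": -0.25, "roll": 0.0, "claw": 0.2}, {"dx": 0.0, "dy": 0.0, "dz": -0.4, "roll": 0.0, "claw": 0.2}, {"dx": 0.0, "dy": 0.0, "dz": -0.5, "roll": 0.0, "claw": 0.2}])

```text
t: 23.98
ee_pos: [0.5497, -0.0867, 0.2273]
eef_rot: [1.109, 2.935, 0.002]
force: [1.3, -0.0, 0.2]
finger_gap: 0.0686
gripper_force: 0.0
```

```bash
python3 arm.py
```

```text
scene arm mid 0.004 carriage y ~ 0.007
t 24.03 pos [ 0.5519 -0.0871  0.2307] fix [-0.0952  0.0048  0.2307] xang 138.6 tilt 0.6 gap 0.068 F [ 1.2 -1.1  2.6] T [-0.03 -0.13  0.05] j7 1.07
 shift/0.2 [-0.0065 -0.0062  0.    ] roll/2pi -0.2096 deg -75.4
```

The carriage has stayed put. I'll make one last check of the knob angle and creep from the scene view, since the arm is clear of everything.

```bash
python3 - <<'E'
from h import *;from cell import sense,get_image
for k in range(6): D=get_image("scene")
P=cloud(D);z=P[...,2];c,s=np.cos(YAW),np.sin(YAW);f=np.concatenate([(P[...,:2]-C)@np.array([[c,-s],[s,c]]),z[...,None]],-1)
m=(D["color"].max(-1)<60)&(z>.1)&(z<.145)&(abs(f[...,0]+.1)<.04)&(abs(f[...,1]-.006)<.04);q=f[m]
h=q@[-.5,0,.866];ss=q@[.866,0,.5];t=h>np.percentile(h,97)-.004;r=cv2.minAreaRect(np.c_[ss,q[:,1]][t].astype(np.float32));print('knob',m.sum(),r,.7+np.radians(90-r[2]))
cv2.imwrite('pics/end.png',cv2.resize(D["color"][130:300,140:320],None,fx=3.3,fy=3.3,interpolation=cv2.INTER_CUBIC))
E
python3 arm.py
```

```text
knob 205 ((-0.021868327632546425, 0.005484440363943577), (0.012036322616040707, 0.04086862504482269), 44.04395294189453) 1.5020843323653943
scene arm mid 0.004 carriage y ~ 0.007
t 24.38 pos [ 0.5478 -0.0862  0.2228] fix [-0.0992  0.0061  0.2228] xang 138.6 tilt 0.15 gap 0.0686 F [-0.  -0.  -0.2] T [ 0.01 -0.01  0.04] j7 1.07
 shift/0.2 [-0.0065 -0.0062 -0.    ] roll/2pi -0.2095 deg -75.4
```

View pics/end.png

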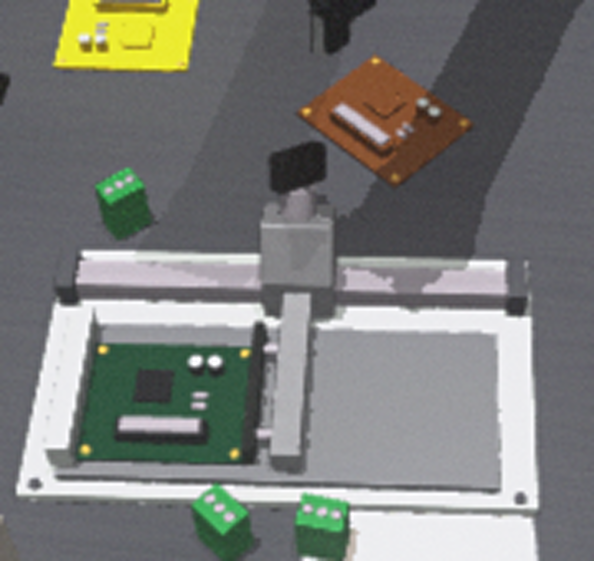

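The board at (165,405) is flush against the jaw at (90,390). The pad at (255,395) is pressed in, the knob at (298,167) is near its tight stop, and the blocks are unmoved with the gripper well clear.

```bash
python3 -c "
from cell import close_job;print(close_job())"
```

```text
the job is handed in; nothing more can be done
None
```

I handed the job in at about 24.4 s: the board is flush against the fixed jaw, the sprung pad is pressed in about 5 mm by my camera estimate (half is 6 mm), the knob is tight near its stop, the blocks look unmoved and the gripper is clear; it took three tightenings, because the first two let the carriage settle with the pad pressed in only about 3 mm.

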